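# Stack loaf tins on the hand-out sled

### The arm

A 6-joint arm with a two-finger parallel gripper is mounted at the origin on the work surface. World frame = base frame: x ahead of the robot, y to its left, z up, the work surface at z = 0. Lengths are in mm, angles in rad, forces in N, time in s.
With the tool pointing down it reaches from about 275 to 725 mm from the base axis. Payload 5.6 kg.
Tool frame: the origin (TCP) lies on the centre line of the jaws, within the pads' length; the fingertips stand 22 mm ahead of it and the grasp point (between the pads) lies 3 mm ahead of it; y points along the fingers, x is the direction in which the jaws open and shut, and the axes are right-handed (so a half turn about y gives the same grasp; the last joint's range is limited). The gripper opens to 85 mm and grips with 20 to 120 N. Pads are 22 mm wide; open, the fingers measure 114 mm over their backs; the gripper's body (76 mm by 85 mm) begins 54 mm behind the grasp point. The pads swing forward as they close: fully open they stand 13 mm farther back than shut.
Start: joints at [-0.859, 0.255, 0.108, 0, -1.424, -0.285], TCP at [227.696, -500.647, 219.983] pointing down, gripper open.
Joint ranges: [-2.95, 2.95], [-1.21, 1.97], [-1.09, 1.5], [-2.87, 1.71], [-2.94, -0.07], [-3.05, 3.05]. Speed limits (rad/s): [2.57, 2.57, 3.14, 3.14, 3.14, 3.14].

### API

Orientations are given as a unit quaternion [w, x, y, z].
In Python, from workcell import bot, viewer, job, nets gives the robot as it stands.
- The arm moves only by the shell command python3 -m jog 'ROWS' [FORCE]. ROWS is JSON, a list of rows, each a list of 3 entries, a list of its own where there are three numbers: the finger opening in mm, from 0 to 85.4, then the shift along the tool's x, y, z in mm, then the turn about the tool's y in rad. In form: [[grip, [dx, dy, dz], turn], ...]. A call has 1 to 5 rows; each row is the pose to reach, as a shift and turn from the pose commanded when the call began, along the tool's axes at that moment; what a row does not reach only later rows make up. A row lasts 1/12 s, in which the tool goes at most 41.7 mm and 7.16 degrees, less where a joint would pass 70% of its speed; a pose out of reach is approached as far as the arm can. A call with a gripper value outside its range is refused whole. The fingers move at their own pace and stop on an object; FORCE is the grip in N (left out, the last holds). Time passes only in rows, so rows that repeat a pose let the fingers close. It gives the time, the measured TCP pose, the force and the opening at its end, in the units of the state.
- bot.observe(): the state, without advancing time (a new reading comes with each control period).
- viewer.capture(name): name is "side" or "top"; returns a dict with "img" (480x640x3 uint8, blue, green, red), "fx", "fy", "cx", "cy" (pixels), "dist" ([k1, k2, p1, p2, k3] as OpenCV has them; the pictures are not rectified), "cam_to_world" (4x4, takes a point from camera to world coordinates). Camera axes: x right, y up, looking along -z (the intrinsics and any distortion apply to the point x, -y, -z); pixel columns grow to the right and rows downward; lengths in mm; the calibration is good to about 2 mm. A picture is of the moment at which its call begins. There is no depth.
- job.job_done(): hands the job in, once; it reports no verdict.
Trained networks look in a picture, given as the dict that the camera call returned (one of the last four; its "shot" number tells which), for a name from the list of things; names that differ only in an ending like _2 or _b are one class to them, and where a whole thing is asked for, a point or a joint stands for the part that bears it (a point fixed in the world has none). Each returns a list of dicts, best first, with "conf" (0 to 1); they miss things now and then, are a little off and sometimes report something else, mostly with a low value. They report only what shows in the picture. A call takes as long as a camera call. They do not tell look-alikes from the thing itself.
- nets.regions_of(picture, label): "region" (480x640 bool, what is visible of it) and "point" ([column, row] in pixels, amid what is visible of it).
The state is a dict: "t": time; "joint_positions": joint angles; "qd": joint speeds; "joint_torque": joint torques, N m; "tcp_pos": TCP position; "eef_rot": TCP orientation; "wrist_force": force on the tool from outside, world axes, zero at the start; "moment": the same for the moment, N m; "gripper_width": opening from 0.0 (shut) to 1.0 (fully open).
Only numpy, scipy, OpenCV 4.12 (cv2) and the standard library are available. Lean on these libraries where they do the work, as an engineer would, in place of code of your own. Each camera call takes 0.05 s, during which the arm holds its last target.

### The job

Pull the empty hand-out sled back fully against the stop at its loading end (next to the crate), then lift all the loaf tins out of the crate one at a time and stack them there on the sled in a single pile, each one flat with its notch fully down over the black rib below. Then slide the loaded sled fully against the stop at the other, pick-up end, with the pile still properly nested, and leave the cans, jar, carton and bottle around it undisturbed.

Things in the scene. Friction and masses are not known exactly. Their poses are not given: they have to be found in the camera images.
- crate: grey open delivery crate, fixed to the table, on the robot's right: 320 (x) x 250 (y) x 85 mm high outside, walls and floor 6 mm. Origin: centre of its underside.
- sled (a joint): position (m) of the sled on its slide: 0 = against the stop at the loading end (the end next to the crate), 0.22 = against the stop at the pick-up end (the far end from the crate, on the robot's left). About 4 N of friction and 8 N s/m of damping; it stays where it is left.
- bed: the slide's fixed steel bed, 130 (x) x 370 (y) mm, in front of the robot to the left of the crate, with an end stop 34 mm high at either end. Origin: centre of its underside. Its y axis is the direction in which the sled slides from the loading end to the pick-up end; its axes are also those of the sled.
- sled_seat (a point): centre of the sled's deck (plywood, 136 x 102 mm), on the deck's top, 30 mm above the table; axes as the bed's. On it a fixed black rib like a tin's: 22 mm high, 24 wide, from x = -16 to +40 mm of this point. The bottom tin's origin belongs on this point, its axes as the sled's.
- sled_notch_end (a point): point on the deck's top 60 mm to +x of sled_seat: the notched end of every stacked tin belongs over it.
- sled_grip (a point): middle of the grip length of the sled's handle: an upright black post, 26 (x) x 24 (y) mm, its top 16 mm above this point (146 mm above the table), standing 145 mm to -x (towards the robot) of the deck's centre. Free from its top down to 38 mm above the table; grip it from above, across y.
- tin1: lidded loaf tin (three or four, all alike; an absent one reads None), 120 (x) x 84 (y) x 54 mm high plus a black grip rib on the lid: 22 mm high, 24 wide (y), from x = -16 to x = +40 mm, so nearer the notched end. Lid band 1.5 mm proud. 0.2 to 0.4 kg, centre of mass within 5 mm of x = y = 0. Starts in the crate, either way round. Origin: centre of the underside, z up.
- tin1_notch (a point): middle of the lower edge of that tin's notched end (x = +60 mm). The notch in the underside, 30 mm wide and 25 high, is open at this end and reaches in to x = -19 mm. It takes the rib below, so seated tins stack at a 54 mm pitch; the wrong way round a tin rides about 22 mm high.
- tin2: lidded loaf tin (three or four, all alike; an absent one reads None), 120 (x) x 84 (y) x 54 mm high plus a black grip rib on the lid: 22 mm high, 24 wide (y), from x = -16 to x = +40 mm, so nearer the notched end. Lid band 1.5 mm proud. 0.2 to 0.4 kg, centre of mass within 5 mm of x = y = 0. Starts in the crate, either way round. Origin: centre of the underside, z up.
- tin2_notch (a point): middle of the lower edge of that tin's notched end (x = +60 mm). The notch in the underside, 30 mm wide and 25 high, is open at this end and reaches in to x = -19 mm. It takes the rib below, so seated tins stack at a 54 mm pitch; the wrong way round a tin rides about 22 mm high.
- tin3: lidded loaf tin (three or four, all alike; an absent one reads None), 120 (x) x 84 (y) x 54 mm high plus a black grip rib on the lid: 22 mm high, 24 wide (y), from x = -16 to x = +40 mm, so nearer the notched end. Lid band 1.5 mm proud. 0.2 to 0.4 kg, centre of mass within 5 mm of x = y = 0. Starts in the crate, either way round. Origin: centre of the underside, z up.
- tin3_notch (a point): middle of the lower edge of that tin's notched end (x = +60 mm). The notch in the underside, 30 mm wide and 25 high, is open at this end and reaches in to x = -19 mm. It takes the rib below, so seated tins stack at a 54 mm pitch; the wrong way round a tin rides about 22 mm high.
- tin4: lidded loaf tin (three or four, all alike; an absent one reads None), 120 (x) x 84 (y) x 54 mm high plus a black grip rib on the lid: 22 mm high, 24 wide (y), from x = -16 to x = +40 mm, so nearer the notched end. Lid band 1.5 mm proud. 0.2 to 0.4 kg, centre of mass within 5 mm of x = y = 0. Starts in the crate, either way round. Origin: centre of the underside, z up.
- tin4_notch (a point): middle of the lower edge of that tin's notched end (x = +60 mm). The notch in the underside, 30 mm wide and 25 high, is open at this end and reaches in to x = -19 mm. It takes the rib below, so seated tins stack at a 54 mm pitch; the wrong way round a tin rides about 22 mm high.
- can_a: bystander: a food can 74 mm across, 110 mm tall, beyond the slide; leave alone. Origin: centre of its underside.
- can_b: bystander: a food can 74 mm across, 110 mm tall, to the robot's left; leave alone. Origin: centre of its underside.
- jar: bystander: a jar 70 mm across, 100 mm tall, beyond the slide; leave alone. Origin: centre of its underside.
- carton: bystander: a cardboard carton 70 x 130 x 50 mm, right of the crate; leave alone. Origin: centre of its underside.
- bottle: bystander: a bottle 70 mm across, 190 mm tall, to the left of the slide; leave alone. Origin: centre of its underside.
- short_can: bystander: a low can 84 mm across, 50 mm tall, beyond the crate; leave alone. Origin: centre of its underside.
Not all that is in view belongs to the job. What is shaped like the tin2 but purple is not meant.

How it is judged (in metres and radians):
On the way, in this order (a step that is already met when the one before it is completed fails the run):
1. the sled is pulled back against the stop at the loading end (value of joint sled below 0.008 m), for 0.2 s.
2. every tin is nested in one pile on the sled, at the loading end (horizontal distance between each of tin1, tin2, tin3, tin4 and sled_seat below 0.01 m and horizontal distance between each of tin1_notch, tin2_notch, tin3_notch, tin4_notch and sled_notch_end below 0.014 m and angle between each of tin1, tin2, tin3, tin4's own z axis and vertical below 0.06 rad and (z of tin1 in the frame of sled_seat between -0.005 and 0.005 m or z of tin1 in the frame of sled_seat between 0.049 and 0.059 m or z of tin1 in the frame of sled_seat between 0.103 and 0.113 m or z of tin1 in the frame of sled_seat between 0.157 and 0.167 m) and (z of tin2 in the frame of sled_seat between -0.005 and 0.005 m or z of tin2 in the frame of sled_seat between 0.049 and 0.059 m or z of tin2 in the frame of sled_seat between 0.103 and 0.113 m or z of tin2 in the frame of sled_seat between 0.157 and 0.167 m) and (z of tin3 in the frame of sled_seat between -0.005 and 0.005 m or z of tin3 in the frame of sled_seat between 0.049 and 0.059 m or z of tin3 in the frame of sled_seat between 0.103 and 0.113 m or z of tin3 in the frame of sled_seat between 0.157 and 0.167 m) and (z of tin4 in the frame of sled_seat between -0.005 and 0.005 m or z of tin4 in the frame of sled_seat between 0.049 and 0.059 m or z of tin4 in the frame of sled_seat between 0.103 and 0.113 m or z of tin4 in the frame of sled_seat between 0.157 and 0.167 m) and value of joint sled below 0.02 m), for 0.3 s.
At the end, for the whole second after the job is handed in: The sled is within 8 mm of its stop at the pick-up end; every tin is in one pile on it, upright (within 0.06 rad), its origin within 10 mm and its notched end within 14 mm (horizontally) of the sled's seat and notch-end points, and seated at the 54 mm pitch (5 mm); the tins are at rest (horizontal distance between each of tin1, tin2, tin3, tin4 and sled_seat below 0.01 m and horizontal distance between each of tin1_notch, tin2_notch, tin3_notch, tin4_notch and sled_notch_end below 0.014 m and angle between each of tin1, tin2, tin3, tin4's own z axis and vertical below 0.06 rad and (z of tin1 in the frame of sled_seat between -0.005 and 0.005 m or z of tin1 in the frame of sled_seat between 0.049 and 0.059 m or z of tin1 in the frame of sled_seat between 0.103 and 0.113 m or z of tin1 in the frame of sled_seat between 0.157 and 0.167 m) and (z of tin2 in the frame of sled_seat between -0.005 and 0.005 m or z of tin2 in the frame of sled_seat between 0.049 and 0.059 m or z of tin2 in the frame of sled_seat between 0.103 and 0.113 m or z of tin2 in the frame of sled_seat between 0.157 and 0.167 m) and (z of tin3 in the frame of sled_seat between -0.005 and 0.005 m or z of tin3 in the frame of sled_seat between 0.049 and 0.059 m or z of tin3 in the frame of sled_seat between 0.103 and 0.113 m or z of tin3 in the frame of sled_seat between 0.157 and 0.167 m) and (z of tin4 in the frame of sled_seat between -0.005 and 0.005 m or z of tin4 in the frame of sled_seat between 0.049 and 0.059 m or z of tin4 in the frame of sled_seat between 0.103 and 0.113 m or z of tin4 in the frame of sled_seat between 0.157 and 0.167 m) and value of joint sled above 0.212 m and linear speed of each of tin1, tin2, tin3, tin4 below 0.02 m/s); the robot touches nothing.
It fails at once if a can, the jar, the carton or the bottle is moved by more than 40 mm or tipped (distance of any of can_a, can_b, jar, carton, bottle, short_can from where it was at the start of the episode above 0.04 m or angle between any of can_a, can_b, jar, carton, bottle, short_can's own z axis and vertical above 0.5 rad).
Of tin1, tin2, tin3, tin4 only 3 to 4 are there at a start; the rules pass over those that are not, and their reading is None.
At some moment in a run one of tin1, tin2, tin3, tin4 may be knocked a few centimetres aside while the robot is not near it.
Once in a run the grip may slacken for a moment while it holds something.
It also fails if it takes over 210 s, if anything falls off the work surface, if the arm or the gripper's body presses on something with over 40 N, if the wrist force passes 120 N, or if a joint passes its speed limit or range.

## Working session

There is one attempt and no reset: what is moved stays moved. The work goes in short steps, Python scripts to look and compute and a shell command to move; the robot and the scene stay as the last step left them, time stands still between calls to the robot, and variables do not carry over. Pictures are saved under pics/ and viewed, and the job is handed in when it is done.

```bash
ls; mkdir -p pics; cat > h.py <<'E'
import numpy as np, cv2
from workcell import bot, viewer, job, nets
from scipy.spatial.transform import Rotation as R
def K(p): return np.array([[p['fx'],0,p['cx']],[0,p['fy'],p['cy']],[0,0,1.]])
def ray(p,uv):
    u=cv2.undistortPoints(np.array([[uv]],float),K(p),np.array(p['dist'],float))[0,0]
    M=np.array(p['cam_to_world']); return M[:3,3], M[:3,:3]@np.array([u[0],-u[1],-1.])
def at_z(p,uv,z):
    o,d=ray(p,uv); return o+d*(z-o[2])/d[2]
def proj(p,P):
    M=np.array(p['cam_to_world']); c=(np.atleast_2d(P)-M[:3,3])@M[:3,:3]
    c=c*[1,-1,-1]
    return cv2.projectPoints(c.reshape(-1,1,3),np.zeros(3),np.zeros(3),K(p),np.array(p['dist'],float))[0].reshape(-1,2)
def st():
    s=bot.observe(); q=s['eef_rot']; r=R.from_quat([q[1],q[2],q[3],q[0]]).as_matrix()
    return s,np.array(s['tcp_pos']),r
E
python3 - <<'E'
from h import *
s,t,r=st(); print(s['t'],t,r.round(3),s['gripper_width'])
for n in('top','side'):
    p=viewer.capture(n); cv2.imwrite(f'pics/{n}0.png',p['img']); print(n,p['fx'],p['dist'],np.array(p['cam_to_world']).round(3).tolist())
E
```

```text
pics
0.0 [ 227.50801758 -500.15629917  219.09532361] [[-0.414 -0.001 -0.91 ]
 [ 0.91   0.002 -0.414]
 [ 0.002 -1.     0.   ]] 0.9986131494201698
top 496.15429969178024 [-0.10099711  0.          0.          0.          0.        ] [[0.013, 0.992, -0.128, 325.559], [-1.0, 0.013, -0.004, 15.723], [-0.002, 0.128, 0.992, 1383.089], [0.0, 0.0, 0.0, 1.0]]
side 603.2355453665672 [-0.15394669  0.          0.          0.          0.        ] [[-0.861, 0.286, -0.42, -280.052], [-0.508, -0.463, 0.726, 1363.037], [0.013, 0.839, 0.544, 1081.482], [0.0, 0.0, 0.0, 1.0]]
```

View pics/top0.png

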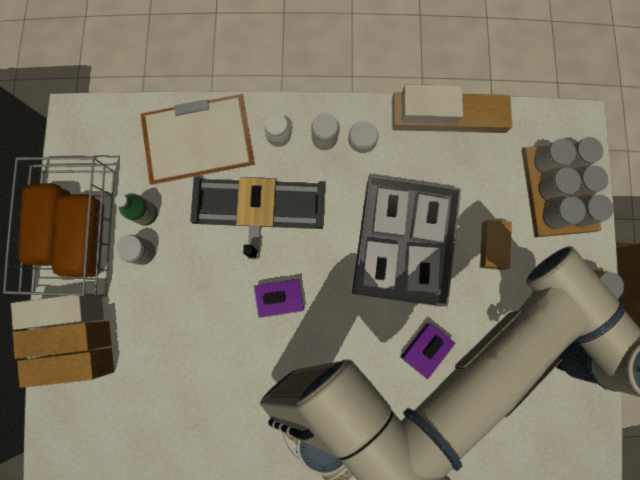

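View pics/side0.png

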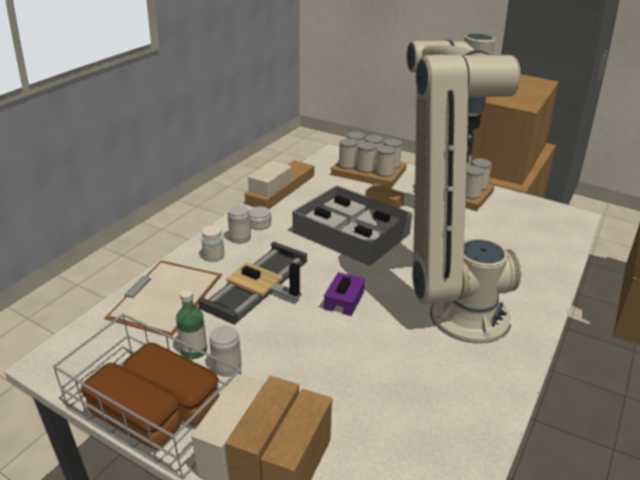

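```bash
python3 - <<'E'
from h import *
for n in('top','side'):
    p=viewer.capture(n); im=p['img']
    np.save(f'{n}.npy',p,allow_pickle=True)
    for l in('tin1','sled','crate','bed','sled_grip'):
        for d in nets.regions_of(p,l): 
            m=d['region'].astype(np.uint8); c=max(cv2.findContours(m,0,2)[0],key=cv2.contourArea)
            print(n,l,round(d['conf'],2),np.round(d['point'],1),m.sum(), [np.round(v,1).tolist() if not np.isscalar(v) else round(v,1) for v in cv2.minAreaRect(c)])
    a,b=((345,465,165,310),(280,420,180,265))[n=='side'],0
    x0,x1,y0,y1=a
    cv2.imwrite(f'pics/c{n}.png',cv2.resize(im[y0:y1,x0:x1],None,fx=4 if n=='top' else 5,fy=4 if n=='top' else 5,interpolation=cv2.INTER_CUBIC))
E
```

```text
top tin1 0.97 [380.6 267.5] 1539 [[380.0, 264.6], [33.5, 47.0], 5.7]
top tin1 0.92 [428.8 214.6] 1562 [[429.1, 218.5], [34.0, 47.6], 7.4]
top tin1 0.89 [424.8 349.5] 1686 [[427.1, 349.9], [36.9, 47.4], 37.6]
top tin1 0.74 [276.4 299.3] 1520 [[278.2, 298.0], [32.8, 46.5], 81.3]
top tin1 0.71 [424.  272.4] 1569 [[421.9, 269.2], [34.4, 46.4], 2.9]
top tin1 0.7 [387.1 211.1] 1588 [[390.1, 211.9], [34.5, 47.6], 4.1]
top sled 0.97 [253.9 207.1] 2216 [[254.5, 217.8], [37.0, 80.9], 3.1]
top crate 0.66 [407.6 240.2] 5322 [[407.3, 240.4], [97.0, 121.8], 7.8]
top bed 0.87 [256.8 203.1] 6570 [[256.4, 218.0], [132.8, 80.8], 2.3]
top sled_grip 0.96 [254.2 209. ] 2220 [[254.5, 217.8], [37.3, 80.9], 3.0]
top sled_grip 0.41 [276.3 132.8] 687 [[276.4, 129.2], [33.5, 24.0], 71.6]
side tin1 0.9 [341.3 293.7] 1253 [[343.9, 292.8], [37.3, 40.6], 15.3]
side tin1 0.87 [376.3 222.7] 664 [[377.0, 220.4], [41.4, 20.2], 18.4]
side tin1 0.67 [346.  208.9] 650 [[343.6, 208.4], [39.5, 22.3], 23.2]
side tin1 0.61 [358.6 232.6] 361 [[361.1, 231.2], [36.1, 11.4], 21.3]
side tin1 0.6 [330.6 218.5] 487 [[327.8, 216.9], [39.2, 14.3], 19.4]
side tin1 0.37 [264.8 281. ] 1689 [[263.4, 281.1], [37.1, 74.7], 88.8]
side sled 0.65 [261.5 282.8] 1629 [[263.0, 280.0], [36.0, 74.0], 90.0]
side crate 0.76 [352.8 234.6] 3870 [[350.5, 223.2], [117.5, 64.8], 20.6]
side bed 0.77 [251.8 283.8] 4265 [[258.5, 289.2], [59.4, 117.8], 53.1]
side sled_grip 0.78 [268.1 278.1] 1660 [[263.4, 281.2], [37.1, 74.7], 88.8]
side sled_grip 0.2 [187.3 324.4] 1342 [[190.1, 321.3], [61.4, 26.8], 80.9]
```

View pics/ctop.png

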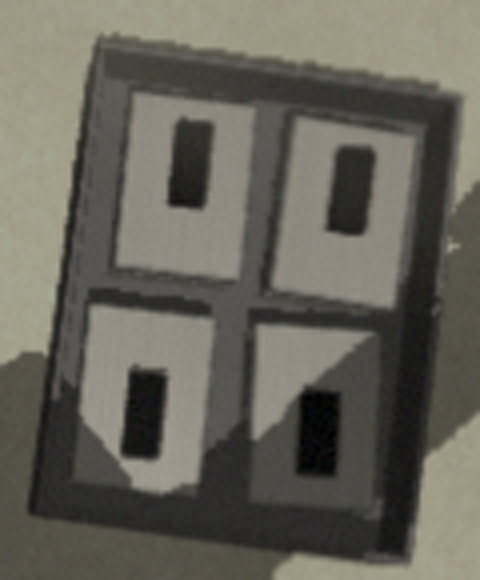

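View pics/cside.png

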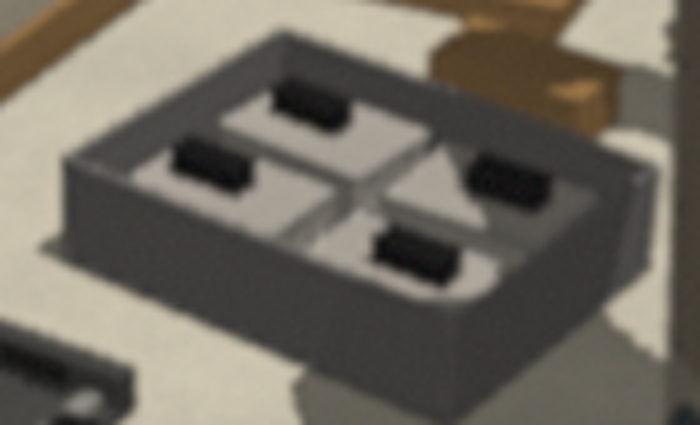

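```bash
cat >> h.py <<'E'
from scipy.optimize import minimize
def corners(x,y,yaw,bx,z0,z1):
    x0,x1,y0,y1=bx; c,s=np.cos(yaw),np.sin(yaw)
    return np.array([[x+c*a-s*b,y+s*a+c*b,z] for z in(z0,z1) for a in(x0,x1) for b in(y0,y1)])
def render(p,C,win,ss=8):
    u0,v0,w,h=win; uv=proj(p,C); hull=cv2.convexHull(uv.astype(np.float32))[:,0]
    im=np.zeros((h*ss,w*ss),np.uint8)
    q=((hull-[u0,v0]+0.5)*ss-0.5); cv2.fillPoly(im,[np.round(q*16).astype(np.int32)],255,shift=4)
    return cv2.resize(im,(w,h),interpolation=cv2.INTER_AREA)/255.
def dark(p,lo=35,hi=85):
    g=cv2.cvtColor(p['img'],cv2.COLOR_BGR2GRAY).astype(float); return np.clip((hi-g)/(hi-lo),0,1)
def fit(ps,masks,guess,bx,z0,z1,pad=5,yawfix=None):
    wins=[]
    for p in ps:
        uv=proj(p,corners(*guess,bx,z0,z1)); a=np.floor(uv.min(0)-pad).astype(int); b=np.ceil(uv.max(0)+pad).astype(int); wins.append((*a,*(b-a)))
    def cost(v):
        c=0
        for p,m,w in zip(ps,masks,wins):
            u0,v0,W,H=w; c+=((render(p,corners(v[0],v[1],guess[2] if yawfix else v[2]/100,bx,z0,z1),w)-m[v0:v0+H,u0:u0+W])**2).sum()
        return c
    v0=[guess[0],guess[1],guess[2]*100]
    r=minimize(cost,v0,method='Nelder-Mead',options=dict(initial_simplex=[v0]+[[v0[0]+6*(i==0),v0[1]+6*(i==1),v0[2]+6*(i==2)] for i in range(3)],xatol=.02,fatol=.01))
    return r.x[0],r.x[1],r.x[2]/100,r.fun
RIB=(-28,28,-12,12); TIN=(-61.5,61.5,-43.5,43.5)
E
python3 - <<'E'
from h import *
pt=np.load('top.npy',allow_pickle=True).item();ps=np.load('side.npy',allow_pickle=True).item()
dt=dark(pt,30,75)
g=cv2.cvtColor(pt['img'],cv2.COLOR_BGR2GRAY)
for nm,uv in dict(A=(391,206),B=(432,212),C=(381,268),D=(424.5,273)).items():
    w=at_z(pt,uv,82); suv=proj(ps,w[None])[0]
    print(nm,w.round(1),suv.round(1), g[int(uv[1]),int(uv[0])],g[int(uv[1]),int(uv[0])+8])
    for cams in([pt],[ps],[pt,ps]):
        ms=[dark(p,30,75) for p in cams]
        print('  ',np.round(fit(cams,ms,(w[0],w[1],-.1),RIB,60,82,pad=3),3))
w=at_z(pt,(256,196),52);print('rib',w)
for cams in([pt],[ps],[pt,ps]): print(np.round(fit(cams,[dark(p,30,75) for p in cams],(w[0],w[1],-.03),RIB,30,52,pad=3),3))
w=at_z(pt,(250,251),146);print('post',w)
for cams in([pt],[ps],[pt,ps]): print(np.round(fit(cams,[dark(p,30,75) for p in cams],(w[0],w[1],-.03),(-13,13,-12,12),38,146,pad=3),3))
E
```

```text
A [ 589.2 -174.1   82. ] [322.5 210.4] 44 137
   [ 5.91213e+02 -1.77654e+02 -8.30000e-02  4.30680e+01]
   [ 5.97154e+02 -1.81882e+02 -1.70000e-01  2.90420e+01]
   [ 5.92729e+02 -1.77808e+02 -1.13000e-01  7.64700e+01]
B [ 574.5 -284.4   82. ] [342.  198.3] 44 137
   [ 5.75346e+02 -2.87632e+02 -1.40000e-01  4.24210e+01]
   [ 5.81537e+02 -2.94990e+02 -8.20000e-02  2.55680e+01]
   [ 5.75546e+02 -2.89244e+02 -1.59000e-01  7.81270e+01]
C [ 422.9 -146.7   82. ] [363.  227.5] 21 145
   [ 4.23372e+02 -1.46813e+02 -7.10000e-02  1.97570e+01]
   [ 4.24541e+02 -1.48369e+02 -1.07000e-01  4.44780e+01]
   [ 4.23603e+02 -1.46696e+02 -1.31000e-01  6.64870e+01]
D [ 410.9 -261.8   82. ] [381.7 213.4] 9 75
   [ 4.11569e+02 -2.62865e+02 -7.70000e-02  2.67400e+00]
   [ 4.11731e+02 -2.65548e+02 -7.40000e-02  2.25100e+01]
   [ 4.11471e+02 -2.63161e+02 -8.20000e-02  2.68960e+01]
rib [618.51986949 191.69941349  52.        ]
[ 6.21219e+02  1.94210e+02 -3.90000e-02  7.41300e+00]
[ 6.22873e+02  1.94578e+02 -1.26000e-01  5.18490e+01]
[ 6.20791e+02  1.94552e+02 -5.40000e-02  6.39650e+01]
post [456.6334928 190.1897714 146.       ]
[4.63181e+02 1.95250e+02 1.10000e-02 2.32740e+01]
[446.739 229.936  -1.045  65.241]
[ 4.70269e+02  1.98932e+02 -1.00000e-03  2.02788e+02]
```

```bash
cat >> h.py <<'E'
def soft(p,bg,dk):
    g=cv2.cvtColor(p['img'],cv2.COLOR_BGR2GRAY).astype(float); return np.clip((bg-g)/(bg-dk),0,1)
def line_of(p,pts,z): return at_z(p,pts[0],z),at_z(p,pts[1],z)
E
python3 - <<'E'
from h import *
pt=np.load('top.npy',allow_pickle=True).item();ps=np.load('side.npy',allow_pickle=True).item()
for nm,(uv,bg,dk) in dict(A=((391,206),140,44),B=((432,212),140,44),C=((381,268),140,22),D=((424.5,273),75,9)).items():
    w=at_z(pt,uv,82)
    for cams in([pt],[ps],[pt,ps]):
        print(nm,np.round(fit(cams,[soft(p,bg if p is pt else min(bg,110),dk) for p in cams],(w[0],w[1],-.1),RIB,60,82,pad=2),3))
bedreg=nets
im=pt['img'].copy()
cv2.imwrite('pics/sledtop.png',cv2.resize(im[165:265,185:335],None,fx=5,fy=5,interpolation=cv2.INTER_CUBIC))
cv2.imwrite('pics/sledside.png',cv2.resize(ps['img'][235:325,195:315],None,fx=6,fy=6,interpolation=cv2.INTER_CUBIC))
E
```

```text
A [ 5.92565e+02 -1.78894e+02 -1.23000e-01  2.49400e+00]
A [ 5.97736e+02 -1.83246e+02 -1.91000e-01  2.47360e+01]
A [ 5.92825e+02 -1.79051e+02 -1.09000e-01  3.71060e+01]
B [ 5.75931e+02 -2.87822e+02 -1.36000e-01  4.31700e+00]
B [ 5.81338e+02 -2.95166e+02 -1.06000e-01  4.75880e+01]
B [ 5.76945e+02 -2.88122e+02 -1.79000e-01  6.89390e+01]
C [ 4.23495e+02 -1.46961e+02 -1.01000e-01  7.13300e+00]
C [ 4.23183e+02 -1.49948e+02 -1.25000e-01  3.14760e+01]
C [ 4.23623e+02 -1.47191e+02 -1.08000e-01  4.10150e+01]
D [ 4.11597e+02 -2.63149e+02 -7.50000e-02  6.80100e+00]
D [ 4.13059e+02 -2.65619e+02 -8.60000e-02  2.34830e+01]
D [ 4.11975e+02 -2.63173e+02 -7.60000e-02  3.15900e+01]
```

View pics/sledtop.png

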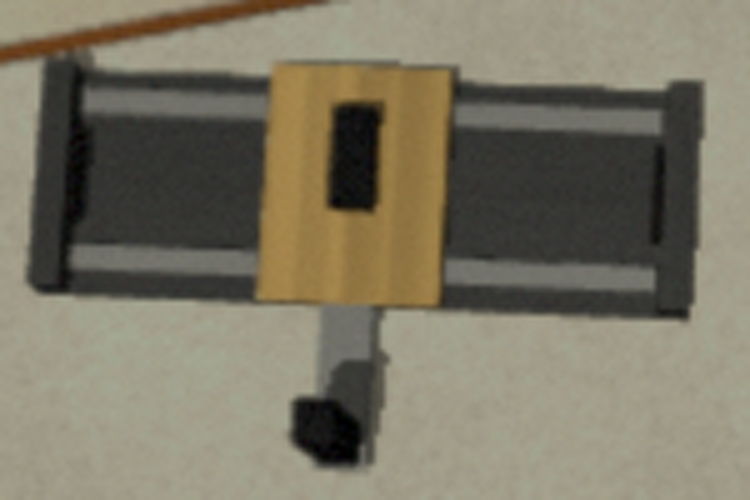

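View pics/sledside.png

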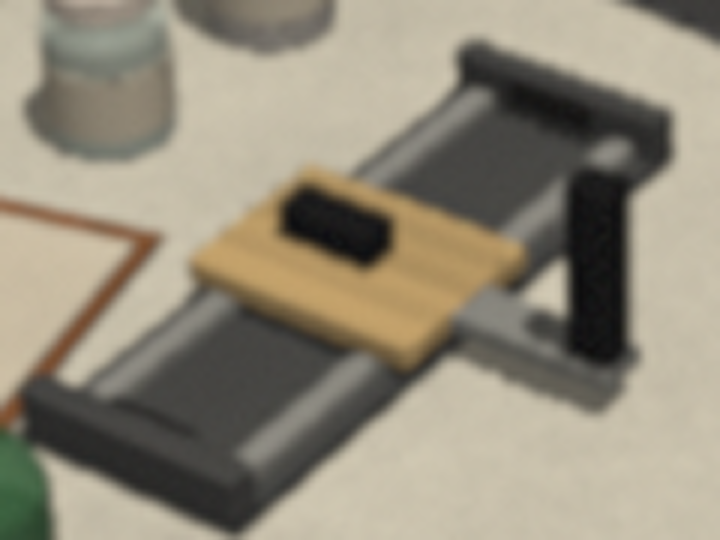

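```bash
cat >> h.py <<'E'
def woodmask(p):
    im=p['img'].astype(float); return np.clip((im[...,2]-im[...,0]-35)/30,0,1)
E
python3 - <<'E'
from h import *
pt=np.load('top.npy',allow_pickle=True).item();ps=np.load('side.npy',allow_pickle=True).item()
print([at_z(pt,((a+.5)/5-.5+185,(b+.5)/5-.5+165),30).round(1).tolist() for a,b in((272,62),(455,68),(440,305),(257,300))])
m=woodmask(pt); m=cv2.morphologyEx(m.astype(np.float32),cv2.MORPH_CLOSE,np.ones((25,25)))
print('deck',np.round(fit([pt],[m],(610,194,-.03),(-68,68,-51,51),24,30,pad=4),3))
for bg,dk in((110,15),(130,20)):
  print('rib',np.round(fit([pt],[soft(pt,bg,dk)],(621,194,-.03),RIB,30,52,pad=2),3))
  print('post',np.round(fit([pt],[soft(pt,bg,dk)],(463,195,-.03),(-13,13,-12,12),38,146,pad=3,yawfix=1),3))
  print('post',np.round(fit([ps],[soft(ps,bg,dk)],(463,195,-.03),(-13,13,-12,12),38,146,pad=3,yawfix=1),3))
# bed ends: outer-edge long lines
print([at_z(pt,((a+.5)/5-.5+185,(b+.5)/5-.5+165),34).round(1).tolist() for a,b in((47,60),(30,288),(702,85),(692,315))])
E
```

```text
[[677.4, 244.3, 30.0], [674.9, 141.1, 30.0], [540.3, 146.0, 30.0], [541.9, 247.8, 30.0]]
deck [ 6.09696e+02  1.96643e+02 -1.70000e-02  1.05603e+02]
rib [ 6.21090e+02  1.94503e+02 -2.70000e-02  4.21400e+00]
post [4.63273e+02 1.94599e+02 1.00000e-03 2.85720e+01]
post [ 4.67807e+02  1.98622e+02 -8.00000e-02  1.75387e+02]
rib [ 6.21064e+02  1.94542e+02 -3.50000e-02  4.68700e+00]
post [ 4.63182e+02  1.95001e+02 -1.30000e-02  3.36930e+01]
post [ 4.53308e+02  2.25341e+02 -2.26000e-01  1.57693e+02]
[[676.7, 371.1, 34.0], [546.6, 374.3, 34.0], [665.7, 2.7, 34.0], [535.8, 6.7, 34.0]]
```

```bash
cat > go.py <<'E'
import sys
from h import *
# go.py x y z toolxangle(deg)
x,y,z,a=map(float,sys.argv[1:5])
s,t,r=st(); d=r.T@(np.array([x,y,z])-t)
cur=np.arctan2(r[1,0],r[0,0]); turn=-(np.radians(a)-cur); turn=(turn+np.pi)%(2*np.pi)-np.pi
print('t',round(s['t'],2),'tcp',t.round(1),'ang',round(np.degrees(cur),2),'tilt',r[2,:].round(3),'w',round(s['gripper_width']*85.4,1),'F',np.round(s['wrist_force'],1),'q',np.round(s['joint_positions'],2))
print('shift',d.round(1),'n',round(np.linalg.norm(d)/41.7,1),'turn',round(turn,3),'n',round(abs(turn)/.125,1))
E
python3 go.py 464 197 219 88.3
```

```text
t 0.7 tcp [ 227.7 -500.6  220. ] ang 114.45 tilt [-0. -1. -0.] w 85.4 F [-0.7 -0.6  0.6] q [-0.86  0.26  0.11 -0.   -1.42 -0.28]
shift [ 537.2    1.  -503.9] n 17.7 turn 0.456 n 3.7
```

```bash
python3 -m jog '[[60,[25,0,-30],0.12],[60,[50,0,-60],0.24],[60,[75,0,-90],0.36],[60,[105,0,-120],0.456],[60,[135,0,-150],0.456]]' 40; python3 go.py 464 197 219 88.3
```

```text
t: 1.12
tcp_pos: [303.9, -327.1, 219.9]
eef_rot: [-0.509, 0.509, 0.491, -0.491]
wrist_force: [1.4, 0.6, 1.4]
gripper_width: 0.703
t 1.12 tcp [ 303.9 -327.1  219.9] ang 87.96 tilt [-0. -1.  0.] w 60.0 F [1.4 0.6 1.4] q [-0.47  0.05 -0.14  0.   -1.38 -1.14]
shift [ 529.5    0.8 -141.3] n 13.1 turn -0.006 n 0.0
```

```bash
python3 -m jog '[[60,[40,0,-10],0],[60,[80,0,-20],0],[60,[120,0,-30],0],[60,[160,0,-40],0],[60,[200,0,-50],0]]'; python3 -m jog '[[60,[40,0,-10],0],[60,[80,0,-20],0],[60,[120,0,-30],0],[60,[160,0,-40],0],[60,[200,0,-50],0]]';python3 -m jog '[[60,[35,0,-12],0],[60,[75,0,-25],0],[60,[110,0,-33],0],[60,[128,0,-40],0],[60,[128,0,-40],0]]';python3 go.py 464 197 219 88.3
```

```text
t: 1.53
tcp_pos: [359.5, -127.9, 220.4]
eef_rot: [-0.507, 0.508, 0.493, -0.492]
wrist_force: [1.7, -0.5, -0.4]
gripper_width: 0.704
t: 1.95
tcp_pos: [415.3, 70.9, 220.5]
eef_rot: [-0.507, 0.507, 0.493, -0.492]
wrist_force: [1.0, -0.8, 0.8]
gripper_width: 0.701
t: 2.37
tcp_pos: [459.8, 198.8, 218.9]
eef_rot: [0.507, -0.506, -0.493, 0.494]
wrist_force: [0.3, 0.3, -0.1]
gripper_width: 0.7
t 2.37 tcp [459.8 198.8 218.9] ang 88.5 tilt [-0.001 -1.     0.001] w 59.8 F [ 0.3  0.3 -0.1] q [ 0.72  0.16 -0.02 -0.   -1.4  -2.32]
shift [-1.7 -0.1 -4.3] n 0.1 turn 0.003 n 0.0
```

```bash
python3 -m jog '[[60,[0,22,-4],0],[60,[0,44,-4],0],[60,[0,44,-4],0],[60,[0,44,-4],0]]'; python3 - <<'E'
from h import *
for n,(x0,x1,y0,y1) in dict(top=(200,300,170,270),side=(230,340,200,310)).items():
    p=viewer.capture(n); cv2.imwrite(f'pics/{n}1.png',cv2.resize(p['img'][y0:y1,x0:x1],None,fx=5,fy=5,interpolation=cv2.INTER_CUBIC))
E
```

```text
t: 2.7
tcp_pos: [462.6, 194.5, 175.7]
eef_rot: [-0.507, 0.507, 0.492, -0.493]
wrist_force: [0.4, 0.3, 1.2]
gripper_width: 0.701
```

View pics/side1.png

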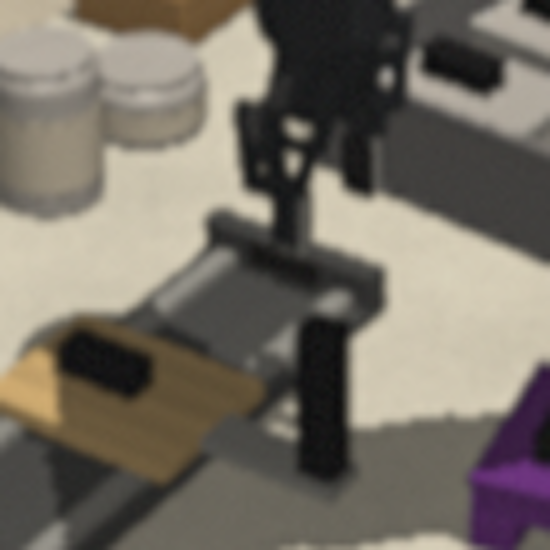

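View pics/top1.png

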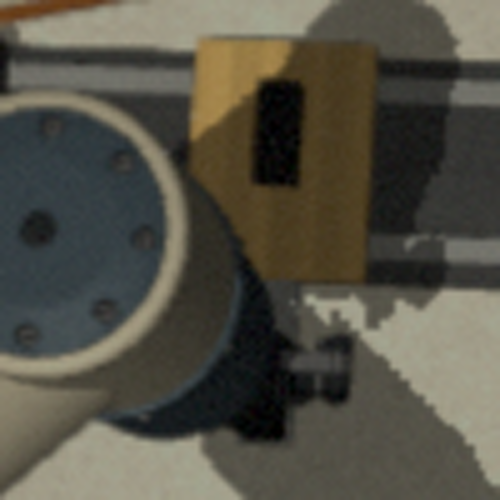

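```bash
python3 - <<'E'
from h import *
s,t,r=st(); print(t)
pt=np.load('top.npy',allow_pickle=True).item();ps=np.load('side.npy',allow_pickle=True).item()
for p,o in((ps,(230,200)),(pt,(200,170))):
    for P in([462,194.5,153],[462,194.5-30,153],[462,224.5,153],[463.5,199,146],[464,199,38],[621,194.5,52]): print(((proj(p,[P])[0]-o)*5).round(0),end=' ')
    print()
E
```

```text
[463.75118997 195.26567314 177.59532049]
[329. 280.] [358. 255.] [300. 306.] [323. 294.] [324. 449.] [104. 343.] 
[240. 393.] [300. 394.] [180. 392.] [233. 391.] [261. 413.] [275. 126.]
```

```bash
python3 - <<'E'
from h import *
p=viewer.capture('side'); pt=viewer.capture('top')
for q in(p,pt): print(q['fx'],q['fy'],q['cx'],q['cy'],q['shot'],q['dist'])
print(proj(p,[[0,0,0],[608,195,30],[463,197,146],[463.7,195.2,155.6]]).round(1).tolist(), np.array(p['cam_to_world']).round(4).tolist())
im=p['img'][120:320,180:440]; cv2.imwrite('pics/side2.png',cv2.resize(im,None,fx=3,fy=3,interpolation=cv2.INTER_CUBIC))
E
```

```text
603.2355453665672 603.2355453665672 316.4923574913874 246.82914311002958 7 [-0.15394669  0.          0.          0.          0.        ]
496.15429969178024 496.15429969178024 317.56054401503343 240.44479430981025 8 [-0.10099711  0.          0.          0.          0.        ]
[[470.3, 315.6], [254.6, 276.0], [295.1, 258.4], [295.2, 255.2]] [[-0.8611, 0.286, -0.4204, -280.0519], [-0.5083, -0.4632, 0.726, 1363.037], [0.0129, 0.8388, 0.5442, 1081.4824], [0.0, 0.0, 0.0, 1.0]]
```

View pics/side2.png

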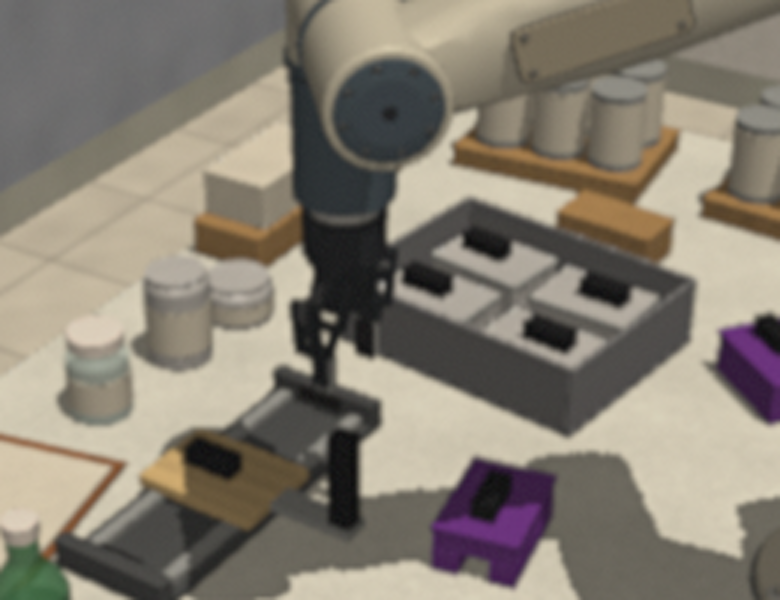

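```bash
cat >> h.py <<'E'
def tri(p1,u1,p2,u2):
    o1,d1=ray(p1,u1);o2,d2=ray(p2,u2)
    A=np.stack([d1,-d2],1); k=np.linalg.lstsq(A,o2-o1,rcond=None)[0]
    a=o1+k[0]*d1;b=o2+k[1]*d2; return ((a+b)/2).round(1),np.linalg.norm(a-b).round(1)
E
python3 - <<'E'
from h import *
pt=np.load('top.npy',allow_pickle=True).item();ps=np.load('side.npy',allow_pickle=True).item()
print('post',tri(pt,(248,249),ps,(294.7,264.5)))
# rib centers tops, crate tins
# crate corners top rim: top crop (100,38),(460,95),(410,560),(32,512) /4+(345,165); side crop (283,32),(652,168),(455,310?),(65,158) /5+(280,180)
T=[(100,38),(460,95),(410,560),(32,512)];S=[(283,32),(652,172),(455,303),(65,158)]
# top image: far-left, far-right, near-right, near-left ; 
import itertools
Tp=[(a/4+345,b/4+165) for a,b in T]; Sp=[(a/5+280,b/5+180) for a,b in S]
for i in range(4):
    print([ (at_z(pt,Tp[i],85).round(0).tolist(), proj(ps,at_z(pt,Tp[i],85)[None])[0].round(1).tolist())], [np.round(x,1).tolist() for x in Sp] if i==0 else '')
for a,b in(((250+132/4-250+345-0,0),0),): pass
E
```

```text
post (array([463.8, 198.3, 126. ]), np.float64(0.1))
[([674.0, -118.0, 85.0], [292.1, 210.1])] [[336.6, 186.4], [410.4, 214.4], [371.0, 240.6], [293.0, 211.6]]
[([639.0, -361.0, 85.0], [336.5, 184.5])] 
[([328.0, -321.0, 85.0], [411.6, 211.8])] 
[([357.0, -73.0, 85.0], [371.5, 243.1])]
```

```bash
python3 - <<'E'
from h import *
pt=np.load('top.npy',allow_pickle=True).item();ps=np.load('side.npy',allow_pickle=True).item()
f=lambda c:((c[0]+.5)/5-.5+185,(c[1]+.5)/5-.5+165)
g=lambda c:((c[0]+.5)/6-.5+195,(c[1]+.5)/6-.5+235)
for n,a,b in(('++',(272,62),(190,262)),('+-',(455,68),(310,163)),('--',(440,305),(525,245)),('-+',(257,300),(410,365)),('stopL+',(47,60),(35,378)),('stopR-',(692,315),(668,115)),('stopL-',(30,288),(245,490))):
    print(n,tri(pt,f(a),ps,g(b)), proj(ps,at_z(pt,f(a),30)[None])[0].round(1), np.round(g(b),1))
E
python3 go.py 464 199 133 88.3
```

```text
++ (array([677.6, 244.5,  26. ]), np.float64(1.9)) [225.9 277.1] [226.2 278.2]
+- (array([676.7, 141.9,  25.6]), np.float64(1.5)) [247.  260.7] [246.2 261.8]
-- (array([541.2, 146.5,  27.7]), np.float64(1.1)) [282.6 274.8] [282.1 275.4]
-+ (array([542.4, 248.9,  19.4]), np.float64(2.7)) [262.7 292.2] [262.9 295.4]
stopL+ (array([673.9, 369.2,  37.3]), np.float64(4.2)) [198.2 299.5] [200.4 297.6]
stopR- (array([539.6,   8. ,  27.1]), np.float64(5.8)) [307.9 253.2] [305.9 253.8]
stopL- (array([546.1, 374.9,  28.8]), np.float64(3.0)) [234.4 315.7] [235.4 316.2]
t 2.9 tcp [463.8 195.6 177.7] ang 88.32 tilt [ 0.002 -1.    -0.002] w 59.8 F [-0.4  0.3 -0. ] q [ 0.71  0.18 -0.1   0.   -1.29 -2.31]
shift [ 3.4 44.7 -0. ] n 1.1 turn 0.0 n 0.0
```

```bash
python3 - <<'E'
from h import *
pt=np.load('top.npy',allow_pickle=True).item();ps=np.load('side.npy',allow_pickle=True).item()
cv2.imwrite('pics/leftT.png',cv2.resize(pt['img'][175:280,105:265],None,fx=5,fy=5,interpolation=cv2.INTER_CUBIC))
cv2.imwrite('pics/leftS.png',cv2.resize(ps['img'][240:380,160:320],None,fx=5,fy=5,interpolation=cv2.INTER_CUBIC)[:600])
E
```

```text
(no output)
```

View pics/leftT.png

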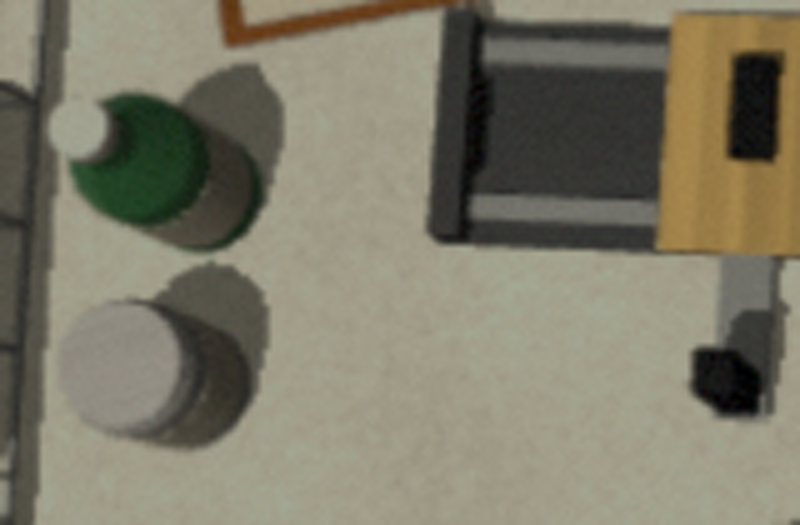

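View pics/leftS.png

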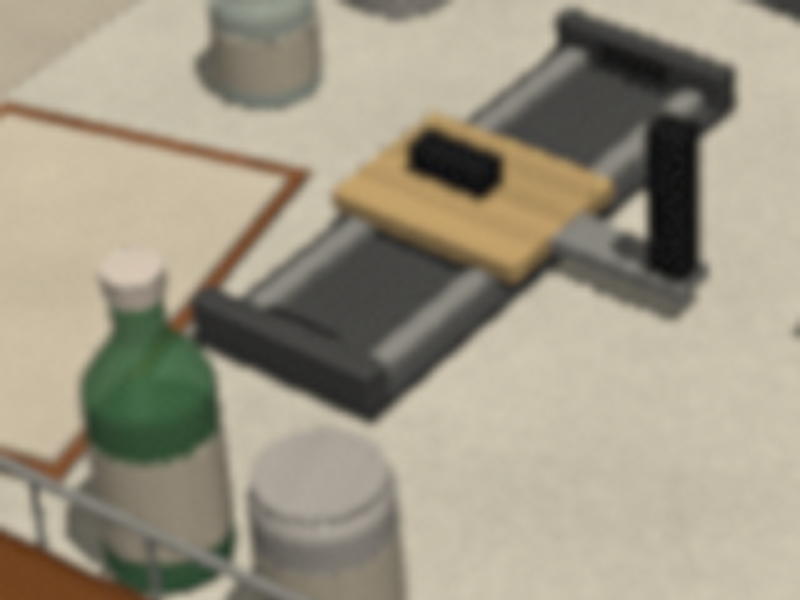

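```bash
python3 - <<'E'
from h import *
pt=np.load('top.npy',allow_pickle=True).item();ps=np.load('side.npy',allow_pickle=True).item()
print(tri(pt,(121,200.6),ps,(187,292.4)),tri(pt,(129.4,248.4),ps,(224,335)))
p=ps;im=p['img'].copy()
def box(C,col):
    uv=proj(p,C)
    for i in range(8):
        for k in(1,2,4):
            j=i^k
            if j>i: cv2.line(im2,*[tuple(np.round((uv[q]-o)*5).astype(int)) for q in(i,j)],col,1)
for p,o,nm in((ps,np.array((230,200)),'s'),(pt,np.array((200,170)),'t')):
    im2=cv2.resize(p['img'][o[1]:o[1]+110,o[0]:o[0]+110],None,fx=5,fy=5,interpolation=cv2.INTER_CUBIC)
    box(corners(463.7,199,-.029,(-13,13,-12,12),38,146),(0,0,255)); box(corners(608.6,194.8,-.029,(-16,40,-12,12),30,52),(0,255,0)); box(corners(608.6,194.8,-.029,(-68,68,-51,51),18,30),(255,0,0))
    cv2.imwrite(f'pics/ov{nm}.png',im2)
E
```

```text
(array([574.8, 513.7, 187.9]), np.float64(1.3)) (array([464.7, 517.3, 104.1]), np.float64(2.7))
```

View pics/ovs.png

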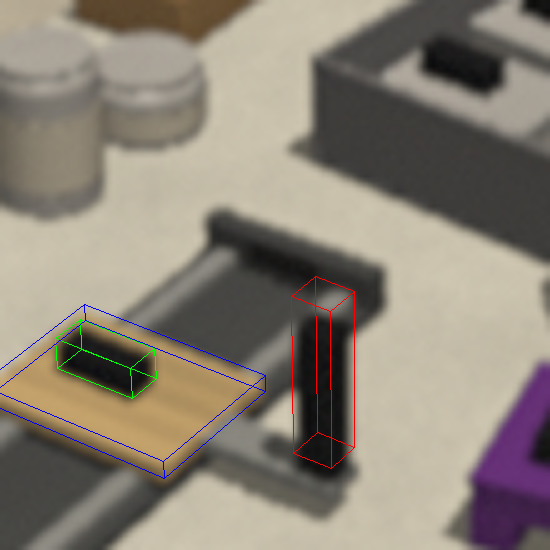

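View pics/ovt.png

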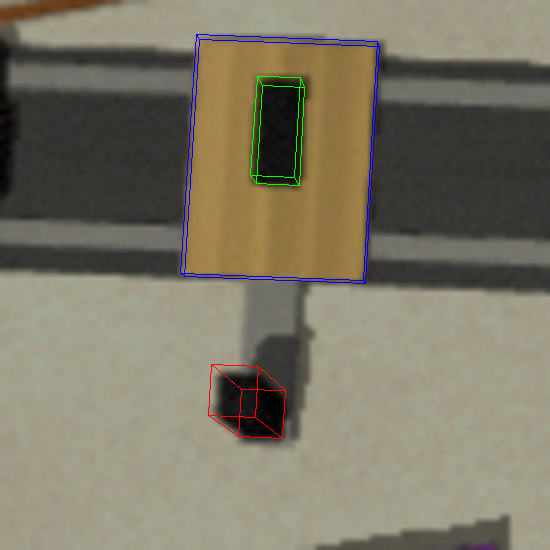

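```bash
python3 -m jog '[[60,[3,20,0],0],[60,[3,40,0],0],[60,[3,55,0],0],[60,[3,68,0],0],[60,[3,68,0],0]]'; python3 - <<'E'
from h import *
for n,(x0,x1,y0,y1) in dict(top=(200,300,170,270),side=(230,340,200,310)).items():
    p=viewer.capture(n); cv2.imwrite(f'pics/{n}3.png',cv2.resize(p['img'][y0:y1,x0:x1],None,fx=5,fy=5,interpolation=cv2.INTER_CUBIC))
E
```

```text
t: 3.32
tcp_pos: [462.0, 197.7, 106.4]
eef_rot: [0.508, -0.507, -0.491, 0.494]
wrist_force: [0.3, -0.1, 0.6]
gripper_width: 0.698
```

View pics/side3.png

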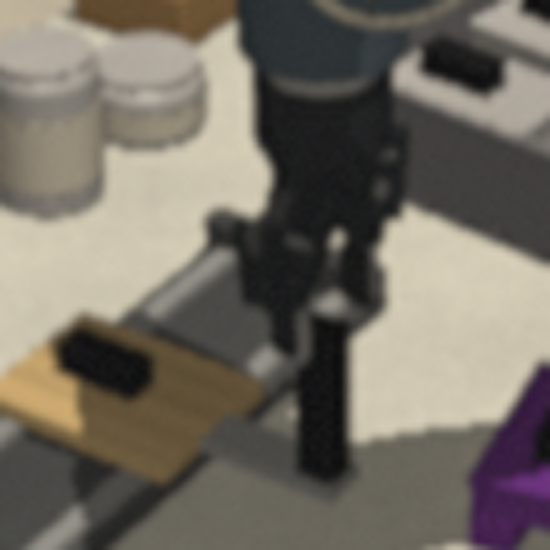

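```bash
python3 -m jog '[[60,[1,5,-1],0],[0,[1,5,-1],0],[0,[1,5,-1],0],[0,[1,5,-1],0],[0,[1,5,-1],0]]' 60; python3 -m jog '[[0,[0,0,0],0],[0,[0,0,0],0],[0,[0,0,0],0]]' 60; python3 - <<'E'
from h import *
for n,(x0,x1,y0,y1) in dict(top=(200,300,170,270),side=(230,340,200,310)).items():
    p=viewer.capture(n); cv2.imwrite(f'pics/{n}4.png',cv2.resize(p['img'][y0:y1,x0:x1],None,fx=5,fy=5,interpolation=cv2.INTER_CUBIC))
E
```

```text
t: 3.83
tcp_pos: [464.5, 199.8, 103.9]
eef_rot: [-0.507, 0.507, 0.493, -0.492]
wrist_force: [-1.9, 1.3, 3.9]
gripper_width: 0.262
t: 4.08
tcp_pos: [464.5, 199.7, 103.9]
eef_rot: [-0.507, 0.507, 0.493, -0.492]
wrist_force: [-3.1, 0.8, 5.2]
gripper_width: 0.263
```

View pics/side4.png

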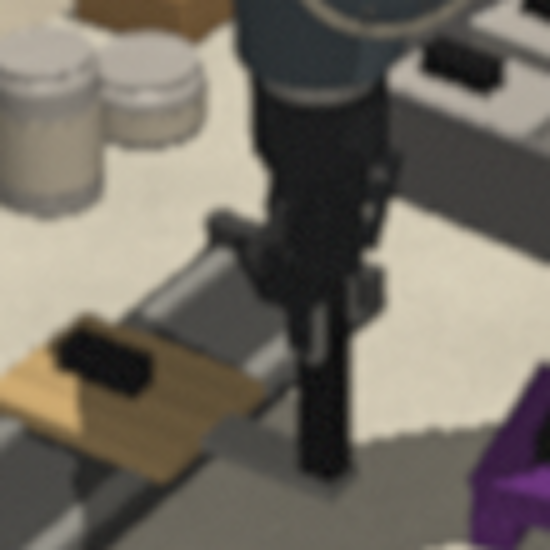

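```bash
python3 -m jog '[[0,[-20,0,0],0],[0,[-40,0,0],0],[0,[-62,0,0],0],[0,[-82,0,0],0],[0,[-100,0,0],0]]' 60;  python3 -m jog '[[0,[-5,0,0],0],[0,[-9,0,0],0],[0,[-12,0,0],0],[0,[-14,0,0],0],[0,[-14,0,0],0]]'; python3 go.py 461 79 104 88.3
```

```text
t: 4.6
tcp_pos: [461.6, 99.9, 103.9]
eef_rot: [0.507, -0.507, -0.494, 0.492]
wrist_force: [-2.2, 6.1, 4.8]
gripper_width: 0.261
t: 5.02
tcp_pos: [461.2, 85.9, 103.9]
eef_rot: [-0.507, 0.507, 0.493, -0.492]
wrist_force: [-3.6, 1.6, 7.8]
gripper_width: 0.262
t 5.02 tcp [461.2  85.9 103.9] ang 88.33 tilt [ 0.001 -1.    -0.001] w 22.4 F [-3.6  1.6  7.8] q [ 0.52  0.17 -0.31 -0.   -1.09 -2.12]
shift [-6.9 -0.1 -0. ] n 0.2 turn 0.0 n 0.0
```

```bash
python3 -m jog '[[0,[-2,0,0],0],[0,[-3,0,0],0],[0,[-4,0,0],0],[0,[-5,0,0],0],[0,[-5,0,0],0]]';   python3 go.py 461 79 104 88.3; 
```

```text
t: 5.43
tcp_pos: [461.2, 85.5, 103.8]
eef_rot: [0.509, -0.506, -0.495, 0.49]
wrist_force: [-7.2, 19.3, 8.4]
gripper_width: 0.263
t 5.43 tcp [461.2  85.5 103.8] ang 88.32 tilt [ 0.009 -1.    -0.002] w 22.4 F [-7.2 19.3  8.4] q [ 0.51  0.17 -0.31 -0.01 -1.09 -2.11]
shift [-6.5 -0.2  0.1] n 0.2 turn 0.0 n 0.0
```

```bash
python3 -m jog '[[0,[-1,0,0],0],[0,[-2,0,0],0],[0,[-2,0,0],0]]';   python3 go.py 461 79 104 88.3; 
```

```text
t: 5.68
tcp_pos: [461.3, 85.4, 103.8]
eef_rot: [0.51, -0.505, -0.496, 0.489]
wrist_force: [-8.6, 25.8, 9.1]
gripper_width: 0.266
t 5.68 tcp [461.3  85.4 103.8] ang 88.33 tilt [ 0.012 -1.    -0.003] w 22.7 F [-8.6 25.8  9.1] q [ 0.51  0.16 -0.31 -0.01 -1.09 -2.11]
shift [-6.4 -0.2  0.1] n 0.2 turn 0.0 n 0.0
```

```bash
python3 -m jog '[[0,[4,0,0],0],[0,[7,0,0],0],[60,[7,0,0],0],[60,[7,0,0],0],[60,[7,0,0],0]]'; python3 -m jog '[[60,[0,-35,0],0],[60,[0,-75,0],0],[60,[0,-115,0],0],[60,[0,-120,0],0]]';  python3 go.py 574 -289 220 84
```

```text
t: 6.1
tcp_pos: [460.6, 85.3, 102.6]
eef_rot: [0.507, -0.507, -0.492, 0.493]
wrist_force: [-0.4, -0.1, -0.3]
gripper_width: 0.677
t: 6.43
tcp_pos: [464.3, 85.6, 230.4]
eef_rot: [-0.505, 0.509, 0.496, -0.489]
wrist_force: [1.1, -0.2, 0.2]
gripper_width: 0.702
t 6.43 tcp [464.3  85.6 230.4] ang 88.33 tilt [ 0.003 -1.    -0.012] w 59.9 F [ 1.1 -0.2  0.2] q [ 0.52  0.09 -0.07  0.   -1.4  -2.12]
shift [-371.2   10.6 -120.5] n 9.4 turn 0.076 n 0.6
```

```bash
cat >> h.py <<'E'
def ribs(pt,uvs,z0=60):
    g=cv2.cvtColor(pt['img'],cv2.COLOR_BGR2GRAY)
    out={}
    for nm,uv in uvs.items():
        u,v=map(int,np.round(uv)); w=g[v-11:v+12,u-9:u+10]; dk=np.percentile(w,5); bg=np.percentile(w,75)
        W=at_z(pt,uv,z0+22); out[nm]=np.round(fit([pt],[soft(pt,bg,dk)],(W[0],W[1],-.1),RIB,z0,z0+22,pad=2),3)
        print(nm,out[nm],dk,bg)
    return out
E
python3 - <<'E'
from h import *
pt=viewer.capture('top'); cv2.imwrite('pics/t5.png',pt['img']); np.save('top5.npy',pt,allow_pickle=True)
for d in nets.regions_of(pt,'tin1'): print(round(d['conf'],2),np.round(d['point'],1))
ribs(pt,dict(A=(391,206),B=(432,212),C=(381,268),D=(424.5,273)))
E
```

```text
0.97 [427.6 218.7]
0.94 [382.2 266.3]
0.9 [390.1 210.6]
0.88 [277.3 297.1]
0.82 [424.2 272. ]
0.61 [425.5 347.3]
A [ 5.92346e+02 -1.78728e+02 -1.17000e-01  5.84500e+00] 30.0 137.0
B [ 5.75820e+02 -2.87447e+02 -1.34000e-01  5.66700e+00] 37.0 135.0
C [ 4.23489e+02 -1.47026e+02 -1.08000e-01  5.37100e+00] 18.0 145.0
D [ 4.13289e+02 -2.62866e+02 -9.20000e-02  9.21200e+00] 15.0 141.0
```

View pics/t5.png

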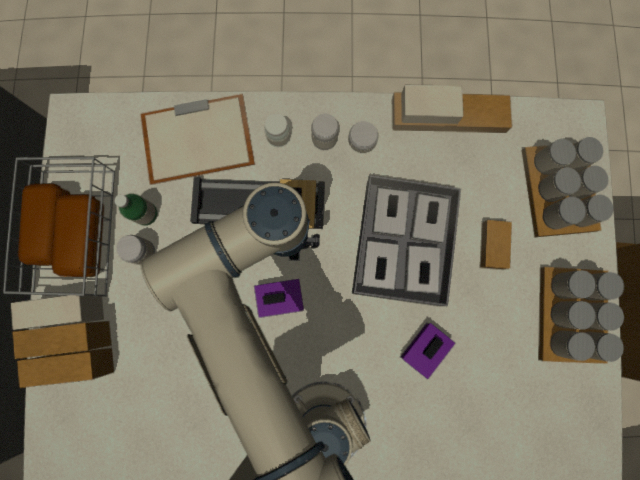

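```bash
python3 go.py 592.3 -178.7 200 83.3; python3 -m jog '[[50,[-40,0,-18],0.03],[50,[-78,2,-36],0.06],[50,[-116,4,-54],0.087],[50,[-154,6,-72],0.087],[50,[-192,8,-90],0.087]]'; python3 go.py 592.3 -178.7 200 83.3
```

```text
t 6.53 tcp [462.1  85.7 225.3] ang 88.3 tilt [ 0.002 -1.    -0.005] w 59.8 F [ 0.   0.5 -0.3] q [ 0.52  0.09 -0.08  0.   -1.39 -2.12]
shift [-260.5   25.3 -137.9] n 7.1 turn 0.087 n 0.7
t: 6.95
tcp_pos: [543.4, -107.5, 213.6]
eef_rot: [0.529, -0.528, -0.47, 0.471]
wrist_force: [1.6, 0.6, 0.1]
gripper_width: 0.586
t 6.95 tcp [ 543.4 -107.5  213.6] ang 83.34 tilt [-0.    -1.     0.002] w 50.1 F [1.6 0.6 0.1] q [ 0.09  0.27  0.11 -0.   -1.41 -1.77]
shift [-65.   13.4 -56.9] n 2.1 turn 0.001 n 0.0
```

```bash
python3 -m jog '[[50,[-25,5,-22],0],[50,[-50,10,-44],0],[50,[-65,13,-57],0],[50,[-65,13,-57],0],[50,[-65,13,-57],0]]'; python3 go.py 592.3 -178.7 110 83.3
```

```text
t: 7.37
tcp_pos: [592.0, -177.7, 199.5]
eef_rot: [0.53, -0.527, -0.469, 0.471]
wrist_force: [-0.2, 0.6, 0.8]
gripper_width: 0.587
t 7.37 tcp [ 592.  -177.7  199.5] ang 83.21 tilt [ 0.    -1.     0.004] w 50.1 F [-0.2  0.6  0.8] q [-0.04  0.4   0.26 -0.   -1.44 -1.65]
shift [-1.  89.5 -0.8] n 2.1 turn -0.002 n 0.0
```

```bash
python3 -m jog '[[50,[-1,30,0],0],[50,[-1,60,0],0],[50,[-1,90,0],0],[50,[-1,95,0],0],[50,[-1,95,0],0]]'; python3 - <<'E'
from h import *
for n,(x0,x1,y0,y1) in dict(side=(280,420,170,260)).items():
    p=viewer.capture(n); cv2.imwrite(f'pics/{n}6.png',cv2.resize(p['img'][y0:y1,x0:x1],None,fx=5,fy=5,interpolation=cv2.INTER_CUBIC))
E
```

```text
t: 7.78
tcp_pos: [590.7, -176.9, 105.3]
eef_rot: [0.529, -0.527, -0.469, 0.472]
wrist_force: [0.1, 0.0, 0.8]
gripper_width: 0.586
```

View pics/side6.png

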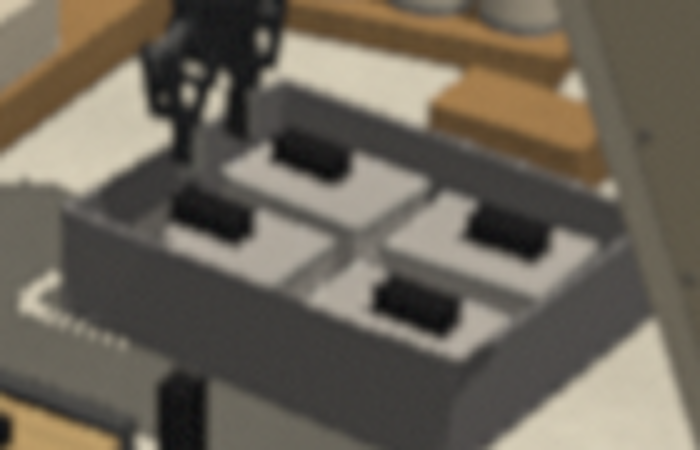

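```bash
python3 -m jog '[[50,[-2,8,-2],0],[50,[-2,15,-2],0],[50,[-2,20,-2],0],[50,[-2,20,-2],0]]'; python3 - <<'E'
from h import *
for n,(x0,x1,y0,y1) in dict(side=(280,420,170,260)).items():
    p=viewer.capture(n); cv2.imwrite(f'pics/{n}7.png',cv2.resize(p['img'][y0:y1,x0:x1],None,fx=5,fy=5,interpolation=cv2.INTER_CUBIC))
E
python3 go.py 592.3 -178.7 84 83.3
```

```text
t: 8.17
tcp_pos: [593.8, -179.8, 86.3]
eef_rot: [0.529, -0.528, -0.47, 0.47]
wrist_force: [-0.6, 1.2, -0.4]
gripper_width: 0.581
t 8.22 tcp [ 594.1 -180.    86.9] ang 83.34 tilt [ 0.    -1.     0.001] w 50.0 F [ 0.4  0.1 -0. ] q [-0.04  0.46  0.07 -0.   -1.18 -1.64]
shift [1.  2.9 1.9] n 0.1 turn 0.001 n 0.0
```

View pics/side7.png

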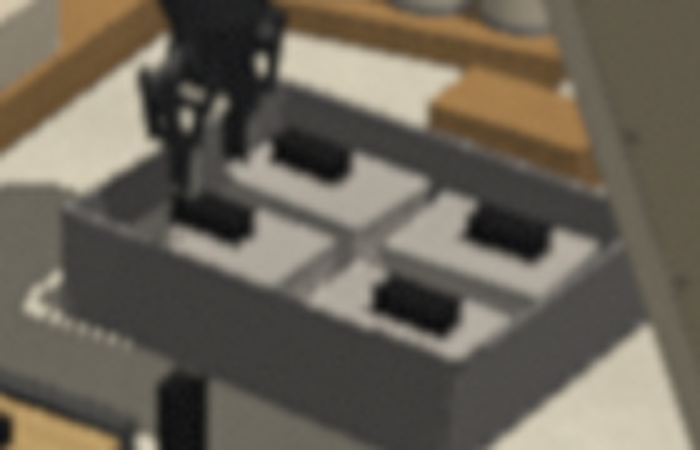

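```bash
python3 - <<'E'
from h import *
p=viewer.capture('top'); cv2.imwrite('pics/t8.png',cv2.resize(p['img'][150:310,330:480],None,fx=4,fy=4,interpolation=cv2.INTER_CUBIC)[:600])
s,t,r=st()
print((proj(p,[t+[0,0,-15],[592.3,-178.7,82]])-[330,150])*4)
E
```

```text
[[250.59539014 219.46134618]
 [250.74439334 219.55620692]]
```

View pics/t8.png

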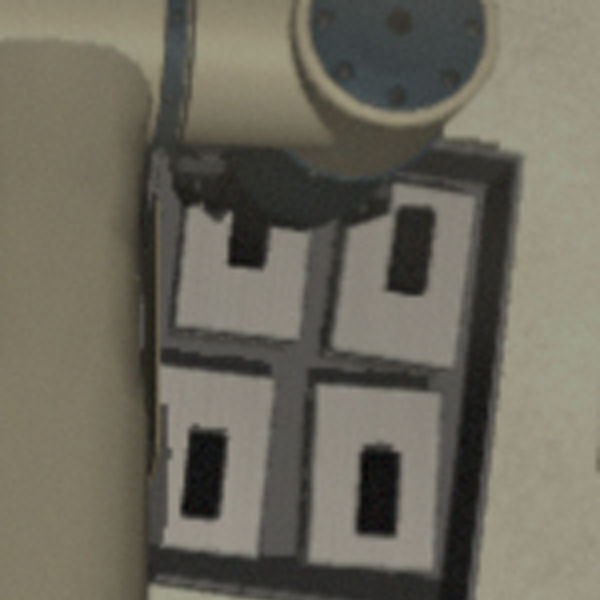

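```bash
python3 -m jog '[[50,[1,3,1],0],[50,[1,5,1],0],[50,[1,7,1],0],[50,[1,7,1],0]]'; python3 -m jog '[[0,[0,0,0],0],[0,[0,0,0],0],[0,[0,0,0],0],[0,[0,0,0],0],[0,[0,0,0],0]]' 60;python3 - <<'E'
from h import *
for n,(x0,x1,y0,y1) in dict(side=(280,420,170,260)).items():
    p=viewer.capture(n); cv2.imwrite(f'pics/{n}9.png',cv2.resize(p['img'][y0:y1,x0:x1],None,fx=5,fy=5,interpolation=cv2.INTER_CUBIC))
E
python3 go.py 592.3 -178.7 84 83.3
```

```text
t: 8.6
tcp_pos: [593.2, -178.8, 79.7]
eef_rot: [0.528, -0.528, -0.47, 0.47]
wrist_force: [0.4, 0.3, 0.1]
gripper_width: 0.586
t: 9.02
tcp_pos: [593.5, -178.9, 80.3]
eef_rot: [-0.528, 0.528, 0.47, -0.47]
wrist_force: [-0.2, 0.5, -0.2]
gripper_width: 0.001
t 9.07 tcp [ 593.5 -178.9   80.3] ang 83.34 tilt [-0. -1. -0.] w -0.3 F [ 0.5  0.7 -0. ] q [-0.04  0.46  0.05  0.   -1.16 -1.65]
shift [ 0.  -3.7  1.2] n 0.1 turn 0.001 n 0.0
```

View pics/side9.png

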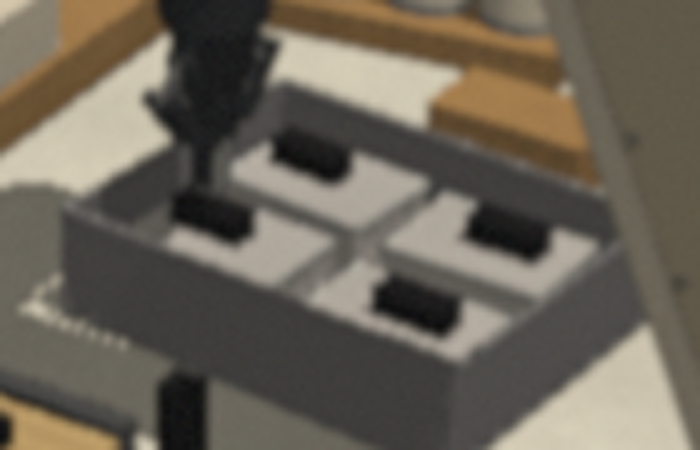

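```bash
python3 -m jog '[[0,[0,2,0],0],[0,[0,3,0],0],[0,[0,4,0],0],[0,[0,4,0],0]]';python3 -m jog '[[0,[0,2,0],0],[0,[0,3,0],0],[0,[0,4,0],0],[0,[0,4,0],0]]'; python3 - <<'E'
from h import *
ps=viewer.capture('side'); print((proj(ps,[[593.5,-178.9,58],[593.5,-178.9,80]])-[280,170])*5)
print(proj(ps,corners(592.3,-178.7,-.117,RIB,60,82)).__sub__([280,170])*5)
E
```

```text
t: 9.4
tcp_pos: [593.2, -178.8, 75.8]
eef_rot: [0.528, -0.528, -0.47, 0.47]
wrist_force: [0.3, -0.5, -0.1]
gripper_width: 0.002
t: 9.73
tcp_pos: [593.3, -178.8, 71.8]
eef_rot: [0.528, -0.528, -0.47, 0.47]
wrist_force: [0.3, -0.3, 0.1]
gripper_width: 0.002
[[209.66580025 228.39557006]
 [210.24213866 200.12343695]]
[[254.93835185 232.4111018 ]
 [233.83751735 246.46790366]
 [188.8571398  206.83247878]
 [167.52007134 220.49693308]
 [255.77739483 204.05506722]
 [234.56175027 217.96007325]
 [189.30953957 178.72616135]
 [167.85435341 192.24113349]]
```

```bash
python3 - <<'E'
from h import *
for n,(x0,x1,y0,y1) in dict(side=(280,420,110,230)).items():
    p=viewer.capture(n); cv2.imwrite(f'pics/{n}10.png',cv2.resize(p['img'][y0:y1,x0:x1],None,fx=5,fy=5,interpolation=cv2.INTER_CUBIC))
p=viewer.capture('top'); cv2.imwrite('pics/t10.png',cv2.resize(p['img'][150:310,330:480],None,fx=4,fy=4,interpolation=cv2.INTER_CUBIC)[:600])
E
```

```text
(no output)
```

View pics/side10.png

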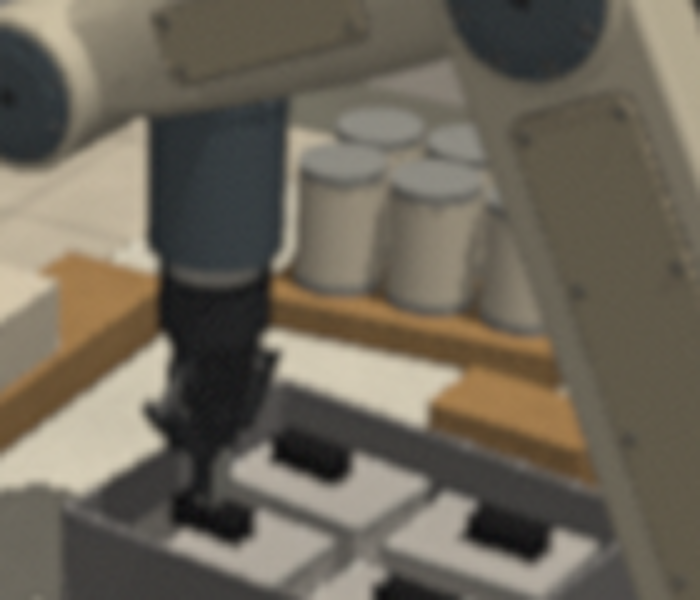

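View pics/t10.png

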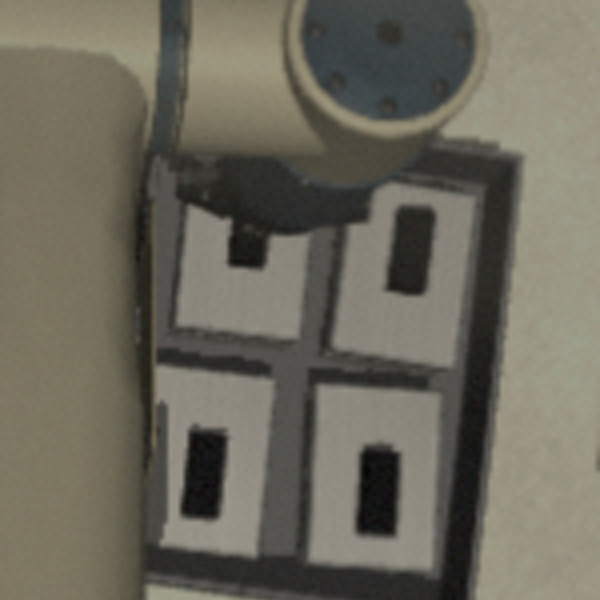

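```bash
python3 -m jog '[[0,[0,1,0],0],[0,[0,2,0],0],[0,[0,3,0],0],[0,[0,3,0],0],[0,[0,3,0],0]]' 20
```

```text
t: 10.3
tcp_pos: [593.7, -178.9, 70.8]
eef_rot: [-0.528, 0.529, 0.47, -0.47]
wrist_force: [-2.7, 1.8, 8.1]
gripper_width: 0.003
```

```bash
python3 -m jog '[[0,[0,1,0],0],[0,[0,2,0],0],[0,[0,3,0],0],[0,[0,3,0],0],[0,[0,3,0],0]]' 20
```

```text
t: 10.72
tcp_pos: [593.7, -178.9, 70.7]
eef_rot: [-0.527, 0.529, 0.471, -0.47]
wrist_force: [-9.6, 5.8, 23.4]
gripper_width: -0.002
```

```bash
python3 -m jog '[[0,[0,-10,0],0],[50,[0,-18,0],0],[50,[0,-18,0],0],[50,[0,-18,0],0],[50,[0,-18,0],0]]' 60; python3 go.py 592.3 -178.9 51 83.3
```

```text
t: 11.13
tcp_pos: [593.2, -178.8, 83.4]
eef_rot: [0.529, -0.528, -0.47, 0.47]
wrist_force: [-0.2, 1.0, -1.1]
gripper_width: 0.564
t 11.13 tcp [ 593.2 -178.8   83.4] ang 83.33 tilt [ 0.    -1.     0.001] w 48.1 F [-0.2  1.  -1.1] q [-0.04  0.46  0.06 -0.   -1.17 -1.65]
shift [-0.2 32.4  0.8] n 0.8 turn 0.001 n 0.0
```

```bash
python3 -m jog '[[50,[0,10,1],0],[50,[0,20,1],0],[50,[0,28,1],0],[50,[0,32,1],0],[50,[0,32,1],0]]' 80; python3 -m jog '[[0,[0,0,0],0],[0,[0,0,0],0],[0,[0,0,0],0],[0,[0,0,0],0],[0,[0,0,0],0]]' 80;python3 go.py 592.3 -178.9 51 83.3;python3 - <<'E'
from h import *
for n,(x0,x1,y0,y1) in dict(side=(280,420,130,230)).items():
    p=viewer.capture(n); cv2.imwrite(f'pics/{n}11.png',cv2.resize(p['img'][y0:y1,x0:x1],None,fx=5,fy=5,interpolation=cv2.INTER_CUBIC))
E
```

```text
t: 11.55
tcp_pos: [591.2, -178.6, 50.0]
eef_rot: [0.529, -0.527, -0.469, 0.471]
wrist_force: [0.2, -0.5, 0.2]
gripper_width: 0.588
t: 11.97
tcp_pos: [593.0, -178.8, 52.9]
eef_rot: [-0.528, 0.529, 0.471, -0.47]
wrist_force: [0.1, 0.1, 0.4]
gripper_width: 0.258
t 11.97 tcp [ 593.  -178.8   52.9] ang 83.35 tilt [-0.    -1.    -0.002] w 22.0 F [0.1 0.1 0.4] q [-0.04  0.48  0.01  0.   -1.1  -1.65]
shift [-0.2  1.9  0.7] n 0.0 turn 0.001 n 0.0
```

View pics/side11.png

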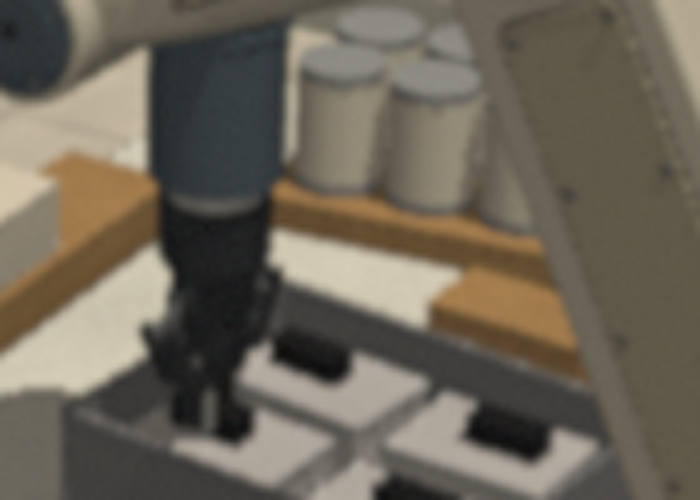

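```bash
python3 -m jog '[[0,[0,-15,0],0],[0,[0,-35,0],0],[0,[0,-60,0],0],[0,[0,-85,0],0],[0,[0,-110,0],0]]' 80;python3 go.py 605 -100 170 88.3;python3 - <<'E'
from h import *
for n,(x0,x1,y0,y1) in dict(side=(270,410,110,230)).items():
    p=viewer.capture(n); cv2.imwrite(f'pics/{n}12.png',cv2.resize(p['img'][y0:y1,x0:x1],None,fx=5,fy=5,interpolation=cv2.INTER_CUBIC))
E
```

```text
t: 12.43
tcp_pos: [591.7, -178.5, 162.4]
eef_rot: [0.529, -0.528, -0.47, 0.47]
wrist_force: [0.7, -0.5, -1.7]
gripper_width: 0.258
t 12.43 tcp [ 591.7 -178.5  162.4] ang 83.33 tilt [ 0.    -1.     0.002] w 22.1 F [ 0.7 -0.5 -1.7] q [-0.04  0.41  0.19 -0.   -1.35 -1.65]
shift [79.5 -7.5 -4.1] n 1.9 turn -0.087 n 0.7
```

View pics/side12.png

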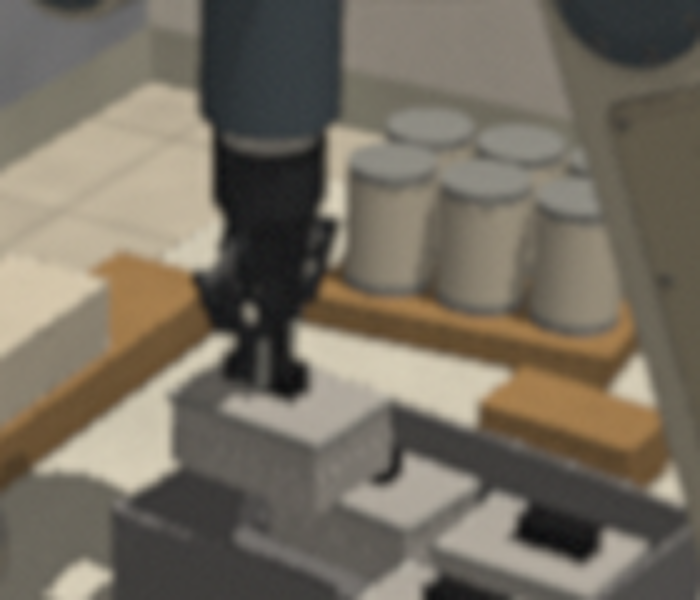

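```bash
python3 - <<'E'
from h import *
pt=viewer.capture('top'); np.save('top12.npy',pt,allow_pickle=True)
cv2.imwrite('pics/t12.png',cv2.resize(pt['img'][150:290,180:380],None,fx=4,fy=4,interpolation=cv2.INTER_CUBIC))
u=proj(pt,[[617,81,52]])[0]; print(u); ribs(pt,dict(S=u),30)
m=woodmask(pt); m=cv2.morphologyEx(m.astype(np.float32),cv2.MORPH_CLOSE,np.ones((25,25)))
print('deck',np.round(fit([pt],[m],(605,81,-.03),(-68,68,-51,51),24,30,pad=3),3))
E
```

```text
[296.28663843 196.97717586]
S [ 6.17979e+02  8.07970e+01 -1.50000e-02  3.58400e+00] 13.0 120.0
deck [ 6.05305e+02  8.15560e+01 -3.10000e-02  5.19600e+01]
```

View pics/t12.png

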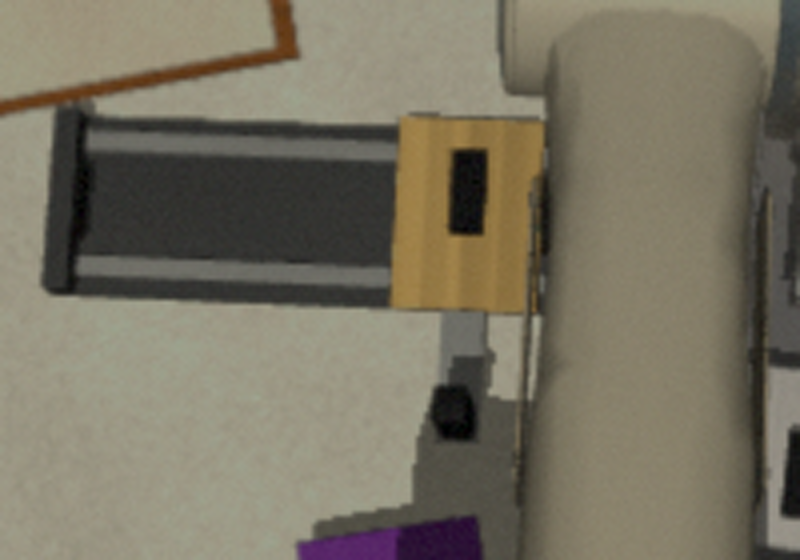

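```bash
python3 go.py 618.4 80.8 160 88.3; python3 -m jog '[[0,[35,0,0],-0.04],[0,[70,0,0],-0.087],[0,[110,0,3],-0.087],[0,[150,0,5],-0.087],[0,[185,0,5],-0.087]]'; python3 go.py 618.4 80.8 160 88.3
```

```text
t 12.53 tcp [ 594.6 -179.5  166.9] ang 83.36 tilt [-0.001 -1.    -0.008] w 21.8 F [ 0.6  0.3 -1.2] q [-0.04  0.41  0.19  0.   -1.35 -1.65]
shift [261.3   6.6   6.6] n 6.3 turn -0.086 n 0.7
t: 12.95
tcp_pos: [607.8, 7.9, 160.9]
eef_rot: [0.508, -0.507, -0.492, 0.493]
wrist_force: [0.2, -0.5, -3.6]
gripper_width: 0.261
t 12.95 tcp [607.8   7.9 160.9] ang 88.32 tilt [ 0.001 -1.     0.002] w 22.3 F [ 0.2 -0.5 -3.6] q [ 0.27  0.39  0.15 -0.   -1.33 -1.87]
shift [73.2  0.9 -8.4] n 1.8 turn 0.0 n 0.0
```

```bash
python3 -m jog '[[0,[25,0,-3],0],[0,[50,0,-6],0],[0,[68,0,-8],0],[0,[73,0,-8],0],[0,[73,0,-8],0]]';  python3 -m jog '[[0,[0,10,0],0],[0,[0,25,0],0],[0,[0,40,0],0],[0,[0,45,0],0],[0,[0,45,0],0]]'; python3 - <<'E'
from h import *
for n,(x0,x1,y0,y1) in dict(side=(210,350,180,300),top=(240,360,140,260)).items():
    p=viewer.capture(n); cv2.imwrite(f'pics/{n}13.png',cv2.resize(p['img'][y0:y1,x0:x1],None,fx=5,fy=5,interpolation=cv2.INTER_CUBIC))
E
python3 go.py 618.4 80.8 77 88.3
```

```text
t: 13.37
tcp_pos: [618.4, 79.7, 160.6]
eef_rot: [0.507, -0.506, -0.492, 0.494]
wrist_force: [-0.3, 0.3, -2.1]
gripper_width: 0.261
t: 13.78
tcp_pos: [617.5, 76.8, 114.8]
eef_rot: [0.508, -0.507, -0.491, 0.494]
wrist_force: [0.4, -0.6, -2.5]
gripper_width: 0.261
t 13.88 tcp [619.2  77.4 117.4] ang 88.28 tilt [-0. -1. -0.] w 21.8 F [ 0.8 -0.3 -1.8] q [ 0.37  0.45  0.12  0.   -1.25 -1.98]
shift [ 3.3 40.4  1. ] n 1.0 turn -0.0 n 0.0
```

View pics/side13.png

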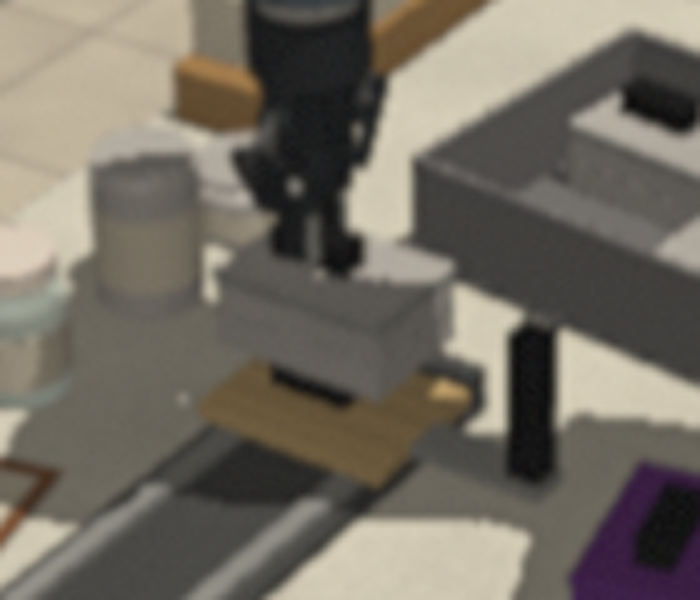

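View pics/top13.png

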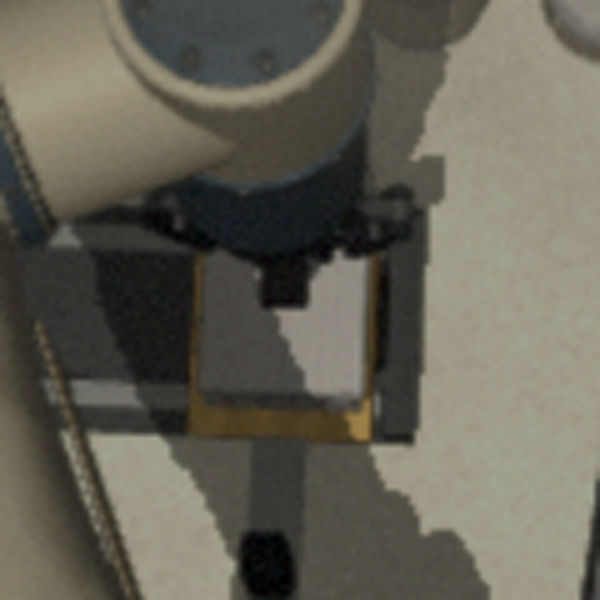

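```bash
python3 -m jog '[[0,[3.5,0,1],0],[0,[3.5,6,1],0],[0,[3.5,12,1],0],[0,[3.5,12,1],0],[0,[3.5,12,1],0]]'; python3 go.py 618.4 80.8 77 88.3
```

```text
t: 14.3
tcp_pos: [617.7, 81.8, 104.5]
eef_rot: [0.507, -0.507, -0.492, 0.493]
wrist_force: [0.3, -0.3, -2.7]
gripper_width: 0.26
t 14.3 tcp [617.7  81.8 104.5] ang 88.34 tilt [-0.    -1.     0.001] w 22.2 F [ 0.3 -0.3 -2.7] q [ 0.38  0.45  0.1  -0.   -1.22 -1.98]
shift [-0.9 27.5 -0.7] n 0.7 turn 0.001 n 0.0
```

```bash
python3 -m jog '[[0,[-1,5,0],0],[0,[-1,10,0],0],[0,[-1,15,0],0],[0,[-1,18,0],0],[0,[-1,18,0],0]]'; python3 -m jog '[[0,[0,2,0],0],[0,[0,4,0],0],[0,[0,6,0],0],[0,[0,6,0],0],[0,[0,6,0],0]]'; python3 go.py 618.4 80.8 77 88.3
```

```text
t: 14.72
tcp_pos: [617.5, 80.7, 85.9]
eef_rot: [0.508, -0.507, -0.492, 0.493]
wrist_force: [0.1, 0.2, -1.8]
gripper_width: 0.257
t: 15.13
tcp_pos: [618.1, 80.8, 81.1]
eef_rot: [0.507, -0.507, -0.493, 0.493]
wrist_force: [-1.1, -0.2, -2.4]
gripper_width: 0.263
t 15.13 tcp [618.1  80.8  81.1] ang 88.33 tilt [-0. -1.  0.] w 22.4 F [-1.1 -0.2 -2.4] q [ 0.38  0.47  0.06  0.   -1.17 -1.98]
shift [-0.   4.1 -0.3] n 0.1 turn 0.0 n 0.0
```

Past the rib top without resistance. Down to contact.

```bash
python3 -m jog '[[0,[0,2,0],0],[0,[0,3.5,0],0],[0,[0,5,0],0],[0,[0,5,0],0],[0,[0,5,0],0]]'; python3 go.py 618.4 80.8 77 88.3
```

```text
t: 15.55
tcp_pos: [618.2, 80.9, 76.8]
eef_rot: [-0.507, 0.507, 0.493, -0.493]
wrist_force: [-2.3, 1.7, 4.2]
gripper_width: 0.26
t 15.55 tcp [618.2  80.9  76.8] ang 88.34 tilt [ 0.    -1.    -0.001] w 22.2 F [-2.3  1.7  4.2] q [ 0.38  0.47  0.06  0.   -1.16 -1.98]
shift [-0.1 -0.2 -0.2] n 0.0 turn 0.001 n 0.0
```

```bash
python3 -m jog '[[50,[0,0,0],0],[50,[0,0,0],0],[50,[0,0,0],0],[50,[0,-20,0],0],[50,[0,-45,0],0]]';  python3 -m jog '[[50,[0,-30,0],0],[50,[0,-70,0],0],[50,[0,-110,0],0],[50,[0,-120,0],0]]'; python3 go.py 575.8 -287.4 200 82.4
```

```text
t: 15.97
tcp_pos: [616.7, 80.4, 119.3]
eef_rot: [0.508, -0.506, -0.491, 0.494]
wrist_force: [0.3, 0.2, 0.5]
gripper_width: 0.587
t: 16.3
tcp_pos: [620.8, 80.5, 249.1]
eef_rot: [-0.505, 0.51, 0.496, -0.489]
wrist_force: [0.8, 0.1, 1.4]
gripper_width: 0.587
t 16.3 tcp [620.8  80.5 249.1] ang 88.32 tilt [ 0.002 -1.    -0.012] w 50.1 F [0.8 0.1 1.4] q [ 0.38  0.4   0.38  0.   -1.54 -1.98]
shift [-369.1   48.1   34.8] n 9.0 turn 0.103 n 0.8
```

```bash
python3 -m jog '[[50,[-40,5,4],0.03],[50,[-80,10,8],0.06],[50,[-120,15,12],0.1],[50,[-160,20,16],0.103],[50,[-200,25,20],0.103]]'; python3 - <<'E'
from h import *
pt=viewer.capture('top'); ps=viewer.capture('side')
np.save('top14.npy',pt,allow_pickle=True)
cv2.imwrite('pics/t14.png',pt['img']); cv2.imwrite('pics/s14.png',cv2.resize(ps['img'][180:320,190:390],None,fx=4,fy=4,interpolation=cv2.INTER_CUBIC))
ribs(pt,dict(S=proj(pt,[[618,81,106]])[0]),84)
E
python3 go.py 575.8 -287.4 200 82.4
```

```text
t: 16.72
tcp_pos: [592.0, -120.2, 216.1]
eef_rot: [-0.532, 0.532, 0.466, -0.466]
wrist_force: [0.3, 0.5, 0.1]
gripper_width: 0.583
S [6.11996e+02 1.07071e+02 8.90000e-02 1.71390e+01] 82.0 129.0
t 16.82 tcp [ 590.9 -123.6  215.3] ang 82.09 tilt [-0.001 -1.     0.002] w 50.1 F [0.  0.5 0.1] q [ 0.05  0.37  0.25  0.   -1.46 -1.76]
shift [-164.3   15.5   -7.6] n 4.0 turn -0.005 n 0.0
```

View pics/t14.png

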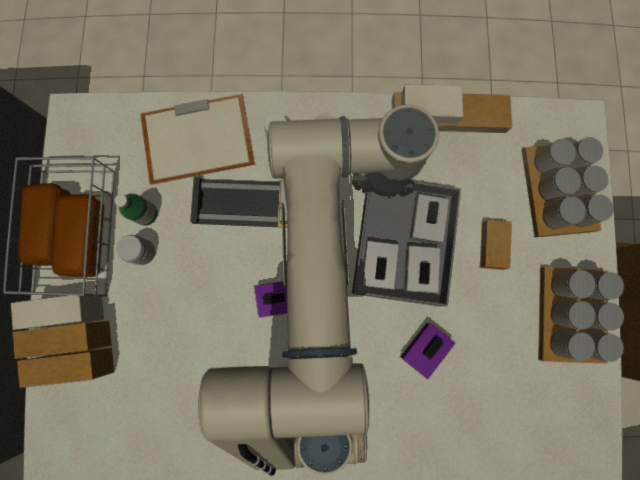

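View pics/s14.png

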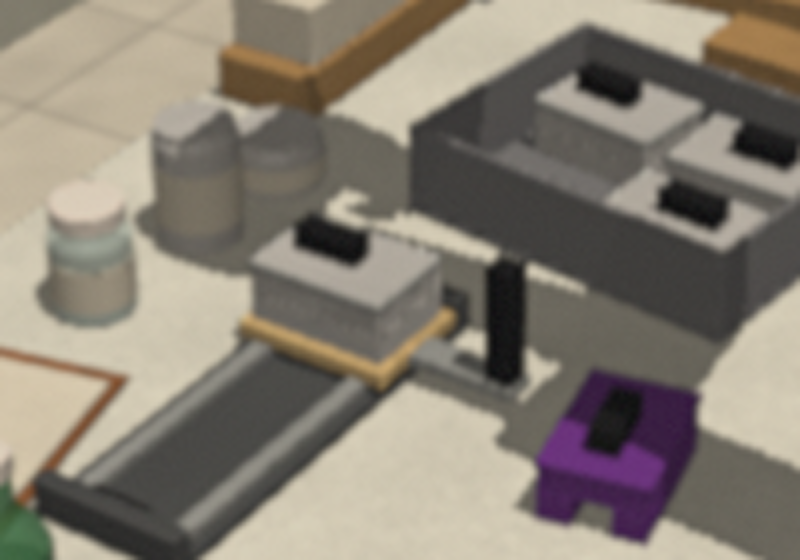

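```bash
python3 -m jog '[[50,[-40,5,-2],0],[50,[-80,10,-4],0],[50,[-120,15,-6],0],[50,[-155,15,-8],0],[50,[-164,15,-8],0]]'; python3 - <<'E'
from h import *
pt=viewer.capture('top'); cv2.imwrite('pics/t15.png',cv2.resize(pt['img'][150:310,330:480],None,fx=3,fy=3,interpolation=cv2.INTER_CUBIC))
ribs(pt,dict(C=(381,268),D=(424.5,273)))
ribs(pt,dict(S=proj(pt,[[618,81,106]])[0]),84)
E
python3 go.py 575.8 -287.4 90 82.3
```

```text
t: 17.23
tcp_pos: [577.6, -286.5, 200.1]
eef_rot: [0.533, -0.533, -0.464, 0.466]
wrist_force: [-0.1, 0.7, -0.2]
gripper_width: 0.586
C [ 4.33534e+02 -1.18966e+02 -1.75000e-01  3.26520e+01] 128.0 136.0
D [ 4.13068e+02 -2.62890e+02 -9.10000e-02  2.40940e+01] 16.0 135.0
S [ 6.18178e+02  8.04040e+01 -1.60000e-02  3.67400e+00] 14.0 136.0
t 17.28 tcp [ 577.7 -286.1  200.3] ang 82.19 tilt [-0.001 -1.     0.001] w 50.1 F [-0.8 -0.1  0.2] q [-0.22  0.45  0.35  0.   -1.46 -1.49]
shift [ -1.5 110.3   1.6] n 2.6 turn -0.002 n 0.0
```

View pics/t15.png

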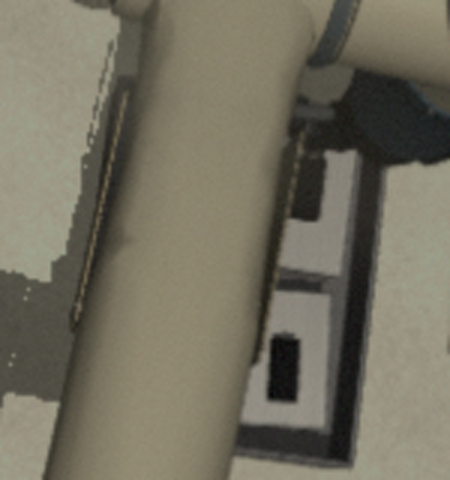

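```bash
python3 -m jog '[[50,[-1.5,35,1.5],0],[50,[-1.5,70,1.5],0],[50,[-1.5,95,1.5],0],[50,[-1.5,105,1.5],0],[50,[-1.5,105,1.5],0]]';python3 go.py 575.8 -287.4 52 82.3; python3 - <<'E'
from h import *
for n,(x0,x1,y0,y1) in dict(side=(280,420,130,230)).items():
    p=viewer.capture(n); cv2.imwrite(f'pics/{n}16.png',cv2.resize(p['img'][y0:y1,x0:x1],None,fx=5,fy=5,interpolation=cv2.INTER_CUBIC))
E
```

```text
t: 17.7
tcp_pos: [575.7, -282.1, 93.5]
eef_rot: [0.533, -0.53, -0.465, 0.467]
wrist_force: [-1.2, 0.3, -0.1]
gripper_width: 0.584
t 17.7 tcp [ 575.7 -282.1   93.5] ang 82.46 tilt [ 0.001 -1.     0.005] w 49.9 F [-1.2  0.3 -0.1] q [-0.21  0.5   0.14 -0.   -1.22 -1.49]
shift [-5.2 41.5 -1. ] n 1.0 turn 0.003 n 0.0
```

View pics/side16.png

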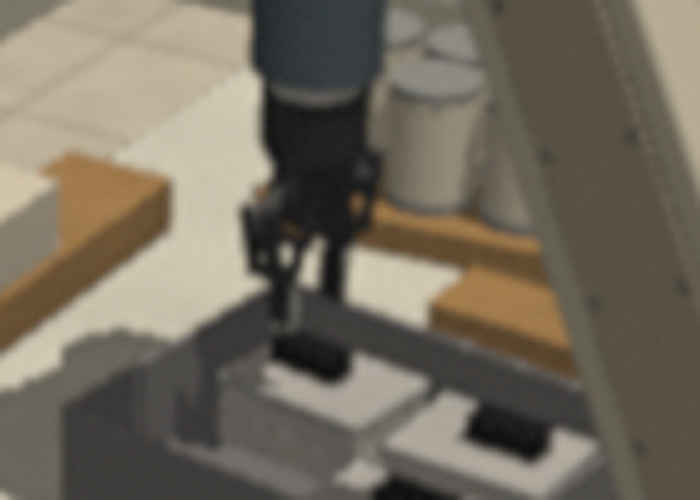

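```bash
python3 -m jog '[[50,[-3,8,-1],0],[50,[-4,14,-1],0],[50,[-4,14,-1],0]]';python3 go.py 575.8 -287.4 52 82.3
```

```text
t: 18.0
tcp_pos: [577.5, -287.5, 81.9]
eef_rot: [0.532, -0.532, -0.466, 0.466]
wrist_force: [0.2, -1.0, -0.5]
gripper_width: 0.588
t 18.0 tcp [ 577.5 -287.5   81.9] ang 82.41 tilt [ 0. -1. -0.] w 50.2 F [ 0.2 -1.  -0.5] q [-0.22  0.51  0.13 -0.   -1.19 -1.48]
shift [-0.2 29.9  1.7] n 0.7 turn 0.002 n 0.0
```

```bash
python3 -m jog '[[50,[-0.5,8,1],0],[50,[-0.5,16,1],0],[50,[-0.5,24,1],0],[50,[-0.5,30,1],0],[50,[-0.5,30,1],0]]' 80;python3 go.py 575.8 -287.4 52 82.3;python3 -m jog '[[0,[0,0,0],0],[0,[0,0,0],0],[0,[0,0,0],0],[0,[0,0,0],0],[0,[0,0,0],0]]' 80;python3 go.py 575.8 -287.4 52 82.3
```

```text
t: 18.42
tcp_pos: [575.2, -287.4, 50.0]
eef_rot: [0.533, -0.531, -0.465, 0.466]
wrist_force: [0.4, -0.3, -1.5]
gripper_width: 0.588
t 18.42 tcp [ 575.2 -287.4   50. ] ang 82.41 tilt [ 0.001 -1.     0.003] w 50.2 F [ 0.4 -0.3 -1.5] q [-0.22  0.53  0.08 -0.   -1.13 -1.48]
shift [ 0.1 -2.  -0.6] n 0.0 turn 0.002 n 0.0
t: 18.83
tcp_pos: [576.8, -287.9, 52.8]
eef_rot: [-0.531, 0.532, 0.466, -0.466]
wrist_force: [0.5, 0.6, 2.5]
gripper_width: 0.261
t 18.83 tcp [ 576.8 -287.9   52.8] ang 82.44 tilt [-0.    -1.    -0.001] w 22.3 F [0.5 0.6 2.5] q [-0.22  0.53  0.09  0.   -1.13 -1.48]
shift [0.4 0.8 1.1] n 0.0 turn 0.002 n 0.0
```

```bash
python3 -m jog '[[0,[0,-12,0],0],[0,[0,-30,0],0],[0,[0,-60,0],0],[0,[0,-95,0],0],[0,[0,-130,0],0]]';  python3 go.py 619 80.6 185 88.3; python3 -m jog '[[0,[35,0,0],-0.04],[0,[70,0,0],-0.08],[0,[110,0,0],-0.1],[0,[150,0,0],-0.1],[0,[190,0,0],-0.1]]'; python3 go.py 619 80.6 185 88.3
```

```text
t: 19.25
tcp_pos: [575.5, -287.4, 182.5]
eef_rot: [0.533, -0.531, -0.465, 0.466]
wrist_force: [1.2, 0.3, -2.3]
gripper_width: 0.262
t 19.25 tcp [ 575.5 -287.4  182.5] ang 82.42 tilt [ 0.001 -1.     0.003] w 22.3 F [ 1.2  0.3 -2.3] q [-0.22  0.46  0.31 -0.   -1.42 -1.48]
shift [370.6  -2.2   5.4] n 8.9 turn -0.103 n 0.8
t: 19.67
tcp_pos: [600.9, -97.7, 181.7]
eef_rot: [0.508, -0.508, -0.492, 0.492]
wrist_force: [0.6, 1.0, -3.1]
gripper_width: 0.258
t 19.67 tcp [600.9 -97.7 181.7] ang 88.12 tilt [ 0.001 -1.     0.001] w 22.0 F [ 0.6  1.  -3.1] q [ 0.09  0.39  0.2  -0.   -1.38 -1.7 ]
shift [178.8  -3.2 -12.2] n 4.3 turn -0.003 n 0.0
```

```bash
python3 -m jog '[[0,[40,-1,-4],0],[0,[80,-2,-7],0],[0,[120,-3,-10],-0.003],[0,[160,-3,-12],-0.003],[0,[179,-3,-12],-0.003]]'; python3 -m jog '[[0,[0,0,0],0],[0,[0,0,0],0],[0,[0,0,0],0]]'; python3 go.py 619 80.6 160 88.3
```

```text
t: 20.08
tcp_pos: [618.8, 83.6, 184.3]
eef_rot: [0.507, -0.506, -0.493, 0.493]
wrist_force: [-0.3, -0.6, -2.2]
gripper_width: 0.258
t: 20.33
tcp_pos: [618.8, 78.7, 184.8]
eef_rot: [0.507, -0.507, -0.492, 0.493]
wrist_force: [0.6, -0.5, -2.0]
gripper_width: 0.258
t 20.33 tcp [618.8  78.7 184.8] ang 88.33 tilt [-0.    -1.     0.001] w 22.0 F [ 0.6 -0.5 -2. ] q [ 0.38  0.41  0.25 -0.   -1.4  -1.98]
shift [ 1.9 24.8 -0.1] n 0.6 turn 0.001 n 0.0
```

```bash
python3 -m jog '[[0,[1,10,0],0],[0,[1,20,0],0],[0,[1,26,0],0],[0,[1,26,0],0],[0,[1,26,0],0]]'; python3 go.py 619 80.6 131 88.3; python3 - <<'E'
from h import *
for n,(x0,x1,y0,y1) in dict(side=(210,350,170,290)).items():
    p=viewer.capture(n); cv2.imwrite(f'pics/{n}17.png',cv2.resize(p['img'][y0:y1,x0:x1],None,fx=5,fy=5,interpolation=cv2.INTER_CUBIC))
E
```

```text
t: 20.75
tcp_pos: [618.8, 79.3, 158.3]
eef_rot: [0.508, -0.507, -0.492, 0.493]
wrist_force: [0.5, 0.2, -0.8]
gripper_width: 0.258
t 20.75 tcp [618.8  79.3 158.3] ang 88.28 tilt [-0.001 -1.     0.002] w 22.0 F [ 0.5  0.2 -0.8] q [ 0.38  0.43  0.2   0.   -1.34 -1.98]
shift [ 1.3 27.3 -0.2] n 0.7 turn -0.0 n 0.0
```

View pics/side17.png

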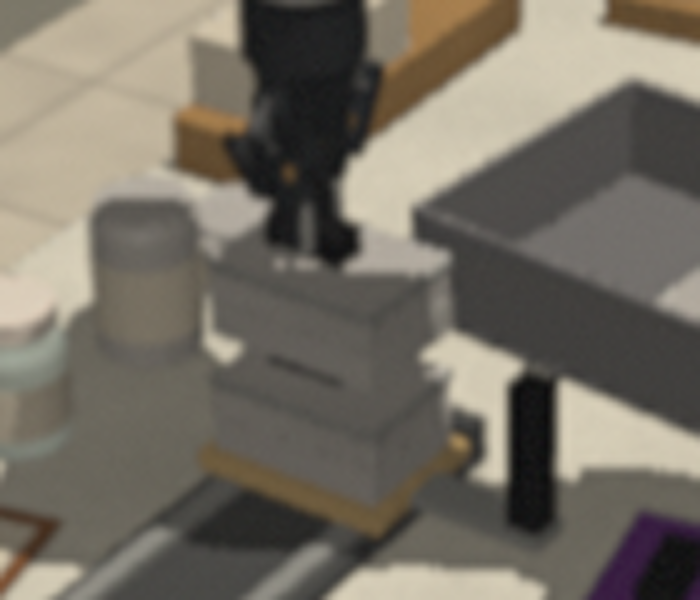

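```bash
python3 -m jog '[[0,[1,5,0],0],[0,[1,10,0],0],[0,[1,15,0],0],[0,[1,19,0],0],[0,[1,19,0],0]]'; python3 go.py 619 80.6 131 88.3; python3 -m jog '[[0,[0,3,0],0],[0,[0,5,0],0],[0,[0,7,0],0],[0,[0,7,0],0],[0,[0,7,0],0]]'; python3 go.py 619 80.6 131 88.3
```

```text
t: 21.22
tcp_pos: [618.5, 81.0, 138.7]
eef_rot: [0.508, -0.507, -0.492, 0.493]
wrist_force: [-0.1, 0.1, -1.8]
gripper_width: 0.258
t 21.22 tcp [618.5  81.  138.7] ang 88.33 tilt [-0.    -1.     0.002] w 22.0 F [-0.1  0.1 -1.8] q [ 0.38  0.43  0.16 -0.   -1.3  -1.98]
shift [-0.3  7.7 -0.5] n 0.2 turn 0.0 n 0.0
t: 21.63
tcp_pos: [619.2, 81.0, 133.2]
eef_rot: [0.507, -0.507, -0.493, 0.493]
wrist_force: [0.6, 0.3, -2.2]
gripper_width: 0.257
t 21.63 tcp [619.2  81.  133.2] ang 88.33 tilt [-0. -1.  0.] w 21.9 F [ 0.6  0.3 -2.2] q [ 0.38  0.44  0.15  0.   -1.28 -1.98]
shift [-0.4  2.2  0.2] n 0.1 turn 0.0 n 0.0
```

```bash
python3 -m jog '[[0,[0,1.5,0],0],[0,[0,3,0],0],[0,[0,4,0],0],[0,[0,4,0],0],[0,[0,4,0],0]]'; python3 go.py 619 80.6 131 88.3
```

```text
t: 22.05
tcp_pos: [619.5, 81.1, 130.8]
eef_rot: [-0.507, 0.508, 0.493, -0.492]
wrist_force: [-3.3, 1.6, 5.1]
gripper_width: 0.257
t 22.05 tcp [619.5  81.1 130.8] ang 88.35 tilt [ 0.    -1.    -0.002] w 21.9 F [-3.3  1.6  5.1] q [ 0.38  0.44  0.15  0.   -1.28 -1.98]
shift [-0.5 -0.2  0.5] n 0.0 turn 0.001 n 0.0
```

```bash
python3 -m jog '[[50,[0,0,0],0],[50,[0,0,0],0],[50,[0,0,0],0],[50,[0,-20,0],0],[50,[0,-50,0],0]]';  python3 -m jog '[[50,[0,-30,0],0],[50,[0,-60,0],0],[50,[-30,-60,0],-0.12],[50,[-60,-60,15],-0.24],[50,[-90,-60,30],-0.36]]'; python3 go.py 423.5 -147 200 263.8
```

```text
t: 22.47
tcp_pos: [617.2, 80.6, 176.1]
eef_rot: [0.509, -0.506, -0.49, 0.495]
wrist_force: [1.7, -0.1, 0.1]
gripper_width: 0.587
t: 22.88
tcp_pos: [586.6, -8.7, 238.9]
eef_rot: [-0.409, 0.409, 0.577, -0.577]
wrist_force: [0.8, -1.0, -0.8]
gripper_width: 0.585
t 22.88 tcp [586.6  -8.7 238.9] ang 109.34 tilt [ 0. -1. -0.] w 50.0 F [ 0.8 -1.  -0.8] q [ 0.25  0.32  0.25 -0.   -1.5  -1.48]
shift [-76.5  38.8 199.8] n 5.2 turn -2.696 n 21.6
```

```bash
python3 -m jog '[[50,[-15,4,35],-0.12],[50,[-30,8,70],-0.24],[50,[-45,12,105],-0.36],[50,[-58,16,140],-0.48],[50,[-70,20,170],-0.6]]'; python3 - <<'E'
from h import *
pt=viewer.capture('top'); cv2.imwrite('pics/t18.png',pt['img'])
ribs(pt,dict(C=(381,268),D=(424.5,273)))
ribs(pt,dict(S=proj(pt,[[618,81,160]])[0]),138)
E
python3 -m jog '[[50,[0,0,0],-0.12],[50,[0,0,0],-0.24],[50,[0,0,0],-0.36],[50,[0,0,0],-0.48],[50,[0,0,0],-0.6]]';python3 -m jog '[[50,[0,0,0],-0.12],[50,[0,0,0],-0.24],[50,[0,0,0],-0.36],[50,[0,0,0],-0.48],[50,[0,0,0],-0.6]]'; python3 -m jog '[[50,[0,0,0],-0.12],[50,[0,0,0],-0.24],[50,[0,0,0],-0.36],[50,[0,0,0],-0.48],[50,[0,0,0],-0.6]]'; python3 go.py 423.5 -147 150 263.8
```

```text
t: 23.3
tcp_pos: [446.6, -130.8, 219.1]
eef_rot: [0.22, -0.221, -0.672, 0.672]
wrist_force: [0.1, -0.7, -0.1]
gripper_width: 0.585
C [ 4.22883e+02 -1.48343e+02 -3.20000e-01  4.93230e+01] 16.0 97.0
D [ 4.13289e+02 -2.62866e+02 -9.20000e-02  1.36620e+01] 15.0 135.0
S [ 6.18232e+02  8.07380e+01 -4.00000e-02  4.77100e+00] 12.8 132.0
t: 23.77
tcp_pos: [448.6, -129.6, 219.2]
eef_rot: [0.012, -0.012, -0.707, 0.707]
wrist_force: [-0.3, -1.0, -0.5]
gripper_width: 0.584
t: 24.18
tcp_pos: [448.7, -129.5, 219.1]
eef_rot: [-0.197, 0.197, -0.679, 0.679]
wrist_force: [-0.3, -0.8, 0.8]
gripper_width: 0.584
t: 24.6
tcp_pos: [448.7, -129.5, 219.1]
eef_rot: [-0.389, 0.389, -0.59, 0.59]
wrist_force: [-0.4, -0.1, -0.4]
gripper_width: 0.587
t 24.6 tcp [ 448.7 -129.5  219.1] ang -113.21 tilt [ 0. -1.  0.] w 50.1 F [-0.4 -0.1 -0.4] q [ 0.06  0.09 -0.1   0.   -1.38  1.11]
shift [ 26.   69.1 -16.2] n 1.8 turn -0.297 n 2.4
```

View pics/t18.png

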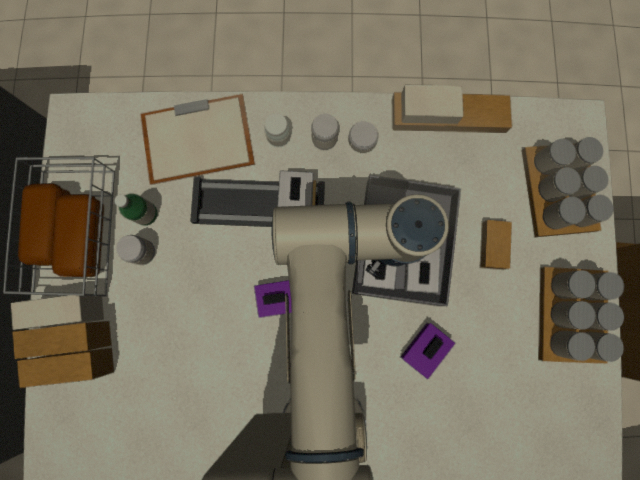

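```bash
python3 -m jog '[[50,[10,20,-5],-0.12],[50,[20,40,-10],-0.24],[50,[26,65,-16],-0.297],[50,[26,69,-16],-0.297],[50,[26,69,-16],-0.297]]'; python3 go.py 423.5 -147 85 263.8;  python3 - <<'E'
from h import *
for n,(x0,x1,y0,y1) in dict(side=(300,440,150,260)).items():
    p=viewer.capture(n); cv2.imwrite(f'pics/{n}19.png',cv2.resize(p['img'][y0:y1,x0:x1],None,fx=5,fy=5,interpolation=cv2.INTER_CUBIC))
E
```

```text
t: 25.02
tcp_pos: [422.5, -147.1, 149.3]
eef_rot: [0.469, -0.471, 0.529, -0.528]
wrist_force: [-0.1, -0.9, 0.3]
gripper_width: 0.583
t 25.02 tcp [ 422.5 -147.1  149.3] ang -96.67 tilt [ 0.    -1.    -0.003] w 49.8 F [-0.1 -0.9  0.3] q [ 0.02  0.09 -0.28  0.   -1.21  1.44]
shift [-0.2 64.3  1.2] n 1.5 turn -0.008 n 0.1
```

View pics/side19.png

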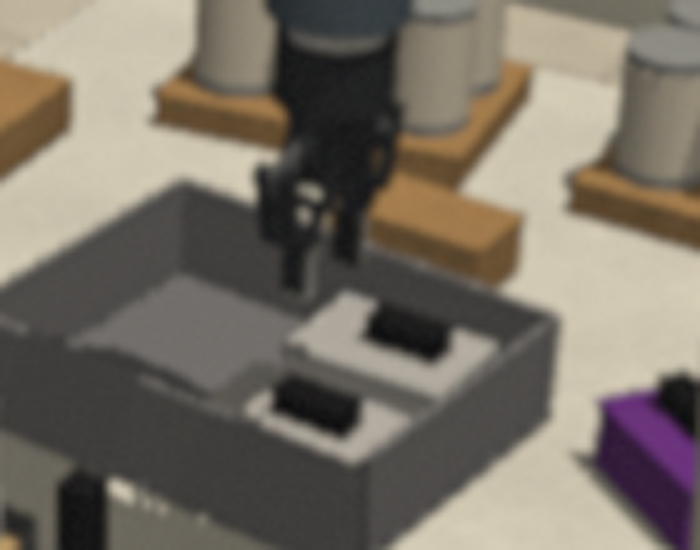

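```bash
python3 -m jog '[[50,[0,20,1],-0.008],[50,[0,40,1],-0.008],[50,[0,60,1],-0.008],[50,[0,64,1],-0.008],[50,[0,64,1],-0.008]]'; python3 go.py 423.5 -147 52 263.8
```

```text
t: 25.48
tcp_pos: [425.1, -147.0, 86.5]
eef_rot: [0.472, -0.473, 0.526, -0.526]
wrist_force: [-0.8, 0.3, 0.5]
gripper_width: 0.588
t 25.48 tcp [ 425.1 -147.    86.5] ang -96.09 tilt [ 0.001 -1.    -0.001] w 50.2 F [-0.8  0.3  0.5] q [ 0.02  0.15 -0.38  0.   -1.04  1.45]
shift [ 0.1 34.5 -1.5] n 0.8 turn 0.002 n 0.0
```

```bash
python3 -m jog '[[50,[0,10,-0.5],0],[50,[0,20,-0.5],0],[50,[0,28,-0.5],0],[50,[0,34,-0.5],0],[50,[0,34,-0.5],0]]'; python3 -m jog '[[50,[0,0,0],0],[0,[0,0,0],0],[0,[0,0,0],0],[0,[0,0,0],0],[0,[0,0,0],0]]' 80; python3 go.py 423.5 -147 52 263.8
```

```text
t: 25.9
tcp_pos: [424.1, -147.0, 52.1]
eef_rot: [0.473, -0.473, 0.526, -0.526]
wrist_force: [-0.4, 0.7, 0.1]
gripper_width: 0.583
t: 26.32
tcp_pos: [424.6, -147.0, 53.0]
eef_rot: [-0.473, 0.473, -0.525, 0.526]
wrist_force: [-1.5, 2.0, 5.3]
gripper_width: 0.26
t 26.32 tcp [ 424.6 -147.    53. ] ang -96.05 tilt [ 0.    -1.     0.001] w 22.2 F [-1.5  2.   5.3] q [ 0.02  0.18 -0.44  0.   -0.95  1.45]
shift [ 0.1  1.  -1.1] n 0.0 turn 0.003 n 0.0
```

```bash
python3 -m jog '[[0,[0,-12,0],0],[0,[0,-30,0],0],[0,[0,-60,0],0],[0,[0,-95,0],0],[0,[0,-130,0],0]]';  python3 -m jog '[[0,[0,-30,0],0],[0,[0,-55,-5],0.12],[0,[0,-60,-15],0.24],[0,[0,-60,-30],0.36],[0,[0,-60,-45],0.48]]'; python3 go.py 617.1 80.6 240 88.3;  python3 - <<'E'
from h import *
for n,(x0,x1,y0,y1) in dict(side=(270,430,100,250)).items():
    p=viewer.capture(n); cv2.imwrite(f'pics/{n}20.png',cv2.resize(p['img'][y0:y1,x0:x1],None,fx=4,fy=4,interpolation=cv2.INTER_CUBIC))
E
```

```text
t: 26.73
tcp_pos: [422.6, -146.8, 182.5]
eef_rot: [0.472, -0.473, 0.527, -0.525]
wrist_force: [1.4, -0.1, -3.9]
gripper_width: 0.255
t: 27.15
tcp_pos: [378.5, -141.8, 241.7]
eef_rot: [0.332, -0.333, 0.625, -0.624]
wrist_force: [-0.5, 0.4, -4.3]
gripper_width: 0.255
t 27.15 tcp [ 378.5 -141.8  241.7] ang -123.92 tilt [-0.    -1.    -0.001] w 21.7 F [-0.5  0.4 -4.3] q [ 0.03 -0.04 -0.18 -0.   -1.44  0.95]
shift [-317.8    1.7   73.9] n 7.8 turn 2.579 n 20.6
```

View pics/side20.png

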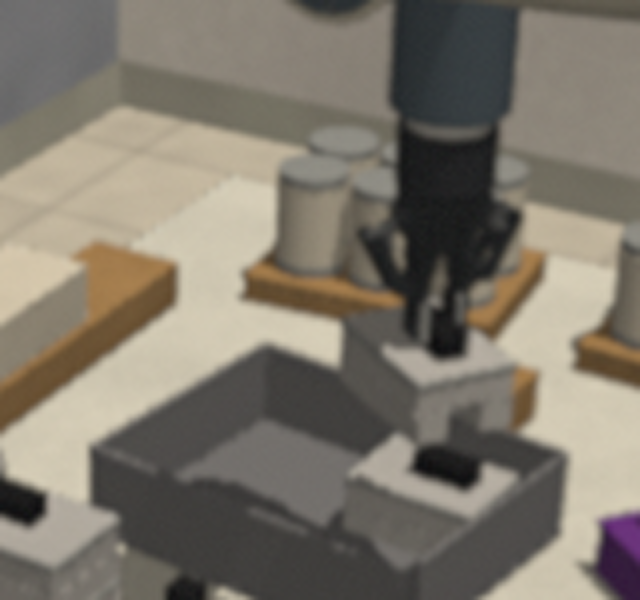

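```bash
for i in 1 2 3 4; do python3 -m jog '[[0,[0,0,0],0.12],[0,[0,0,0],0.24],[0,[0,0,0],0.36],[0,[0,0,0],0.48],[0,[0,0,0],0.62]]' | grep -E 'gripper|tcp'; done; python3 go.py 617.1 80.6 240 88.3
```

```text
tcp_pos: [378.6, -142.0, 241.3]
gripper_width: 0.263
tcp_pos: [378.6, -142.0, 241.3]
gripper_width: 0.258
tcp_pos: [378.7, -142.0, 241.3]
gripper_width: 0.257
tcp_pos: [378.7, -142.0, 241.3]
gripper_width: 0.257
t 28.87 tcp [ 378.7 -142.   241.3] ang 97.47 tilt [ 0.001 -1.     0.002] w 22.0 F [ 0.3 -0.3 -3.5] q [ 0.03 -0.04 -0.18 -0.   -1.44 -1.47]
shift [ 189.7    1.  -265.3] n 7.8 turn 0.16 n 1.3
```

```bash
python3 -m jog '[[0,[24,0,-33],0.08],[0,[48,0,-66],0.16],[0,[72,0,-100],0.16],[0,[96,0,-134],0.16],[0,[118,0,-166],0.16]]'; python3 go.py 617.1 80.6 240 88.3
```

```text
t: 29.28
tcp_pos: [528.5, -1.0, 241.2]
eef_rot: [0.506, -0.505, -0.494, 0.494]
wrist_force: [0.7, -1.2, -3.2]
gripper_width: 0.264
t 29.28 tcp [528.5  -1.  241.2] ang 88.66 tilt [ 0.    -1.     0.002] w 22.5 F [ 0.7 -1.2 -3.2] q [ 0.29  0.21  0.1  -0.   -1.46 -1.89]
shift [ 83.6   1.1 -86.6] n 2.9 turn 0.006 n 0.1
```

```bash
python3 -m jog '[[0,[24,0,-25],0.006],[0,[50,0,-50],0.006],[0,[70,0,-72],0.006],[0,[82,0,-86],0.006],[0,[82,0,-86],0.006]]';python3 -m jog '[[0,[0,0,0],0],[0,[0,0,0],0],[0,[0,0,0],0],[0,[0,0,0],0]]'; python3 go.py 617.1 80.6 215 88.3; python3 - <<'E'
from h import *
for n,(x0,x1,y0,y1) in dict(side=(210,350,150,290)).items():
    p=viewer.capture(n); cv2.imwrite(f'pics/{n}21.png',cv2.resize(p['img'][y0:y1,x0:x1],None,fx=4,fy=4,interpolation=cv2.INTER_CUBIC))
E
```

```text
t: 29.7
tcp_pos: [617.2, 79.8, 238.6]
eef_rot: [0.508, -0.506, -0.492, 0.494]
wrist_force: [-0.0, 0.0, -4.2]
gripper_width: 0.262
t: 30.03
tcp_pos: [615.2, 76.4, 242.6]
eef_rot: [-0.508, 0.508, 0.492, -0.492]
wrist_force: [-0.1, 0.2, -3.0]
gripper_width: 0.26
t 30.03 tcp [615.2  76.4 242.6] ang 88.24 tilt [ 0. -1. -0.] w 22.2 F [-0.1  0.2 -3. ] q [ 0.38  0.39  0.36 -0.   -1.54 -1.98]
shift [ 4.3 27.6 -1.7] n 0.7 turn -0.001 n 0.0
```

View pics/side21.png

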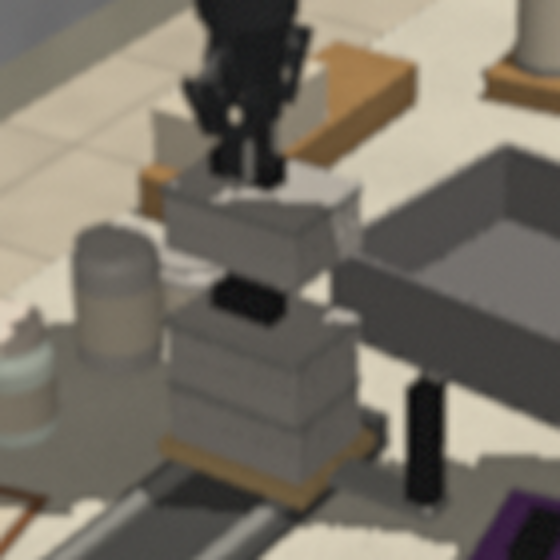

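```bash
python3 -m jog '[[0,[3,8,-1.5],0],[0,[3.5,18,-1.5],0],[0,[3.5,25,-1.5],0],[0,[3.5,25,-1.5],0],[0,[3.5,25,-1.5],0]]'; python3 -m jog '[[0,[0,4,0],0],[0,[0,10,0],0],[0,[0,14,0],0],[0,[0,14,0],0],[0,[0,14,0],0]]'; python3 go.py 617.1 80.6 185 88.3
```

```text
t: 30.5
tcp_pos: [616.8, 80.3, 216.1]
eef_rot: [0.508, -0.507, -0.492, 0.493]
wrist_force: [0.8, -0.2, -3.8]
gripper_width: 0.26
t: 30.92
tcp_pos: [617.0, 80.4, 202.6]
eef_rot: [0.508, -0.507, -0.492, 0.493]
wrist_force: [-0.2, -0.3, -3.7]
gripper_width: 0.262
t 30.92 tcp [617.   80.4 202.6] ang 88.27 tilt [-0.    -1.     0.001] w 22.4 F [-0.2 -0.3 -3.7] q [ 0.38  0.41  0.28 -0.   -1.45 -1.98]
shift [ 0.2 17.6 -0.1] n 0.4 turn -0.001 n 0.0
```

```bash
python3 -m jog '[[0,[0,4,0],0],[0,[0,8,0],0],[0,[0,12,0],0],[0,[0,15,0],0],[0,[0,15,0],0]]'; python3 go.py 617.1 80.6 185 88.3;  python3 -m jog '[[0,[0,1.5,0],0],[0,[0,3,0],0],[0,[0,4,0],0],[0,[0,4,0],0],[0,[0,4,0],0]]'; python3 go.py 617.1 80.6 185 88.3
```

```text
t: 31.33
tcp_pos: [616.8, 80.4, 187.0]
eef_rot: [0.508, -0.507, -0.492, 0.493]
wrist_force: [0.5, 0.3, -4.4]
gripper_width: 0.259
t 31.33 tcp [616.8  80.4 187. ] ang 88.27 tilt [-0.    -1.     0.002] w 22.1 F [ 0.5  0.3 -4.4] q [ 0.38  0.41  0.25 -0.   -1.41 -1.98]
shift [ 0.2  2.  -0.3] n 0.0 turn -0.001 n 0.0
t: 31.75
tcp_pos: [617.6, 80.4, 185.1]
eef_rot: [-0.507, 0.508, 0.493, -0.492]
wrist_force: [-2.0, 0.3, 1.9]
gripper_width: 0.263
t 31.75 tcp [617.6  80.4 185.1] ang 88.28 tilt [ 0.    -1.    -0.001] w 22.4 F [-2.   0.3  1.9] q [ 0.38  0.41  0.24  0.   -1.4  -1.98]
shift [0.2 0.1 0.5] n 0.0 turn -0.0 n 0.0
```

```bash
python3 -m jog '[[50,[0,0,0],0],[50,[0,0,0],0],[50,[0,0,0],0],[50,[0,-20,0],0],[50,[0,-45,0],0]]';  python3 -m jog '[[50,[0,-20,0],0],[50,[0,-20,0],-0.02],[50,[-30,-20,0],-0.12],[50,[-65,-20,15],-0.24],[50,[-100,-20,30],-0.36]]'; python3 go.py 413.2 -262.9 200 264.7
```

```text
t: 32.17
tcp_pos: [616.2, 80.3, 227.5]
eef_rot: [0.508, -0.507, -0.491, 0.494]
wrist_force: [1.3, 0.6, 0.1]
gripper_width: 0.584
t: 32.58
tcp_pos: [584.1, -19.1, 248.2]
eef_rot: [0.409, -0.409, -0.577, 0.577]
wrist_force: [0.4, -0.8, 1.7]
gripper_width: 0.588
t 32.58 tcp [584.1 -19.1 248.2] ang 109.32 tilt [ 0.    -1.     0.001] w 50.2 F [ 0.4 -0.8  1.7] q [ 0.23  0.32  0.27 -0.   -1.52 -1.47]
shift [-173.5   48.4  241.9] n 7.2 turn -2.712 n 21.7
```

```bash
python3 -m jog '[[50,[-23,5,33],-0.12],[50,[-46,10,66],-0.24],[50,[-69,15,99],-0.36],[50,[-92,20,130],-0.48],[50,[-112,25,160],-0.6]]'; python3 - <<'E'
from h import *
pt=viewer.capture('top'); cv2.imwrite('pics/t22.png',pt['img'])
ribs(pt,dict(D=(424.5,273)))
ribs(pt,dict(S=proj(pt,[[618,81,214]])[0]),192)
E
for i in 1 2 3; do python3 -m jog '[[50,[0,0,0],-0.12],[50,[0,0,0],-0.24],[50,[0,0,0],-0.36],[50,[0,0,0],-0.48],[50,[0,0,0],-0.6]]' | grep tcp; done; python3 go.py 413.2 -262.9 150 264.7
```

```text
t: 33.0
tcp_pos: [467.8, -177.9, 224.0]
eef_rot: [0.22, -0.221, -0.672, 0.672]
wrist_force: [-0.0, 0.2, -0.2]
gripper_width: 0.582
D [ 4.13289e+02 -2.62866e+02 -9.20000e-02  9.18200e+00] 14.0 136.0
S [ 6.21111e+02  7.55330e+01 -2.30000e-02  4.96100e+00] 15.0 130.0
tcp_pos: [469.2, -176.4, 224.1]
tcp_pos: [469.3, -176.3, 224.0]
tcp_pos: [469.3, -176.3, 224.1]
t 34.3 tcp [ 469.3 -176.3  224.1] ang -113.25 tilt [-0. -1.  0.] w 50.2 F [ 0.3  0.  -0.1] q [-0.05  0.16 -0.01 -0.   -1.41  1.21]
shift [101.7  74.  -17.4] n 3.0 turn -0.313 n 2.5
```

View pics/t22.png

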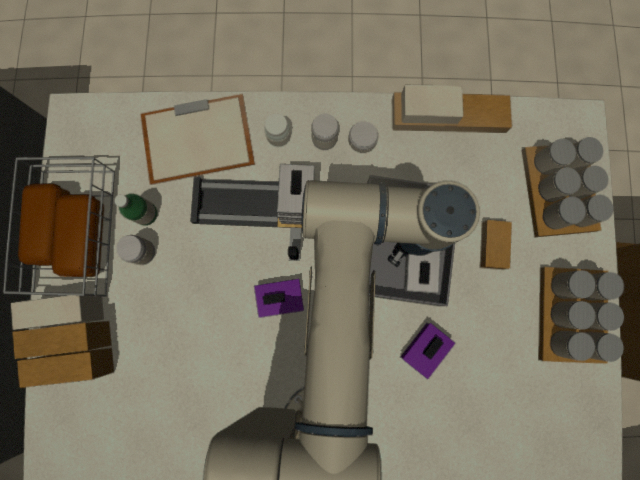

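```bash
python3 - <<'E'
from h import *
ps=viewer.capture('side');pt=viewer.capture('top')
cv2.imwrite('pics/s23.png',cv2.resize(ps['img'][180:300,220:330],None,fx=5,fy=5,interpolation=cv2.INTER_CUBIC))
cv2.imwrite('pics/t23.png',cv2.resize(pt['img'][150:270,250:340],None,fx=5,fy=5,interpolation=cv2.INTER_CUBIC))
ribs(pt,dict(S=proj(pt,[[618,81,214]])[0]),192)
E
```

```text
S [ 6.21356e+02  7.76840e+01 -2.30000e-02  5.50300e+00] 13.0 130.0
```

View pics/s23.png

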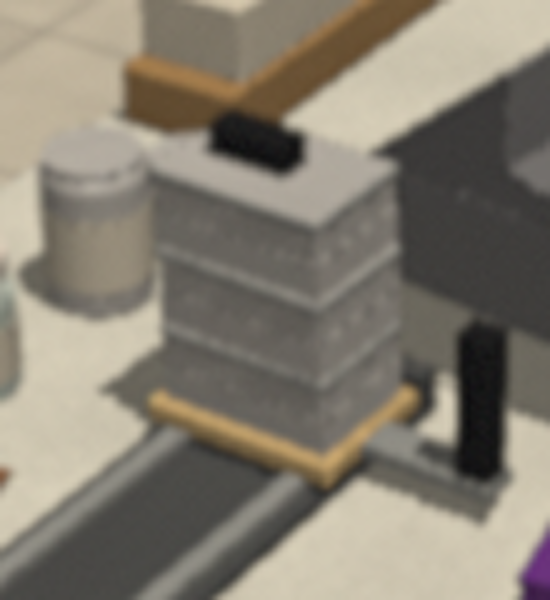

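View pics/t23.png

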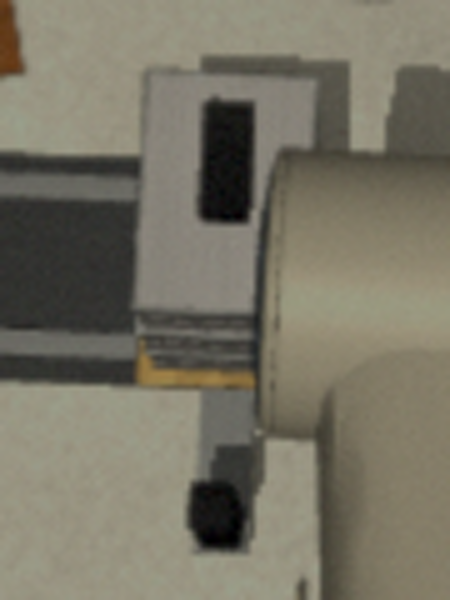

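```bash
cat >> h.py <<'E'
def overlay(p,o,sz,f,boxes,fn):
    im2=cv2.resize(p['img'][o[1]:o[1]+sz[1],o[0]:o[0]+sz[0]],None,fx=f,fy=f,interpolation=cv2.INTER_CUBIC)
    for C,col in boxes:
        uv=proj(p,C)
        for i in range(8):
            for k in(1,2,4):
                j=i^k
                if j>i: cv2.line(im2,*[tuple(np.round((uv[q]-o+.5)*f).astype(int)) for q in(i,j)],col,1)
    cv2.imwrite(fn,im2)
E
python3 - <<'E'
from h import *
ps=viewer.capture('side');pt=viewer.capture('top')
S=(605.9,80.7,-.029)
bx=[(corners(*S,(-60,60,-42,42),30+54*i,84+54*i),c) for i,c in enumerate([(255,0,0),(0,255,0),(0,0,255)])]+[(corners(*S,(-16,40,-12,12),192,214),(255,0,255))]
overlay(ps,np.array((220,180)),(110,120),5,bx,'pics/s24.png');overlay(pt,np.array((250,150)),(90,120),5,bx,'pics/t24.png')
E
```

```text
(no output)
```

View pics/s24.png

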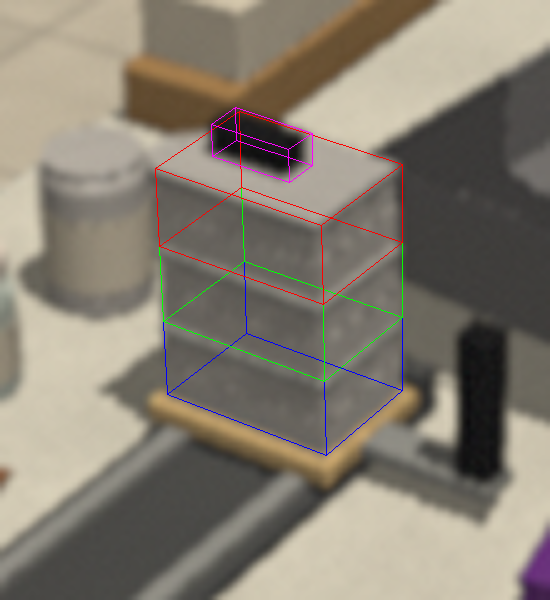

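View pics/t24.png

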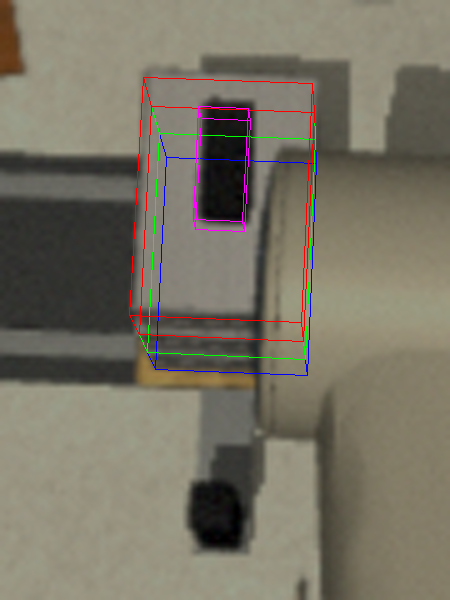

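```bash
python3 -m jog '[[50,[30,20,-5],-0.12],[50,[60,40,-10],-0.24],[50,[90,60,-16],-0.31],[50,[102,69,-17],-0.313],[50,[102,69,-17],-0.313]]'; python3 -m jog '[[50,[0,20,0],0],[50,[0,40,0],0],[50,[0,60,0],0],[50,[0,60,0],0],[50,[0,60,0],0]]'; python3 go.py 413.2 -262.9 52 264.7;  python3 - <<'E'
from h import *
for n,(x0,x1,y0,y1) in dict(side=(300,440,150,260)).items():
    p=viewer.capture(n); cv2.imwrite(f'pics/{n}25.png',cv2.resize(p['img'][y0:y1,x0:x1],None,fx=5,fy=5,interpolation=cv2.INTER_CUBIC))
E
```

```text
t: 34.92
tcp_pos: [410.0, -264.1, 152.8]
eef_rot: [0.472, -0.474, 0.527, -0.524]
wrist_force: [1.0, 0.3, -1.1]
gripper_width: 0.59
t: 35.33
tcp_pos: [412.9, -262.8, 95.4]
eef_rot: [0.474, -0.475, 0.525, -0.524]
wrist_force: [0.2, 0.2, 0.5]
gripper_width: 0.586
t 35.33 tcp [ 412.9 -262.8   95.4] ang -95.73 tilt [ 0.    -1.    -0.001] w 50.0 F [0.2 0.2 0.5] q [-0.25  0.21 -0.27  0.   -1.08  1.72]
shift [ 0.1 43.4  0.4] n 1.0 turn -0.007 n 0.1
```

View pics/side25.png

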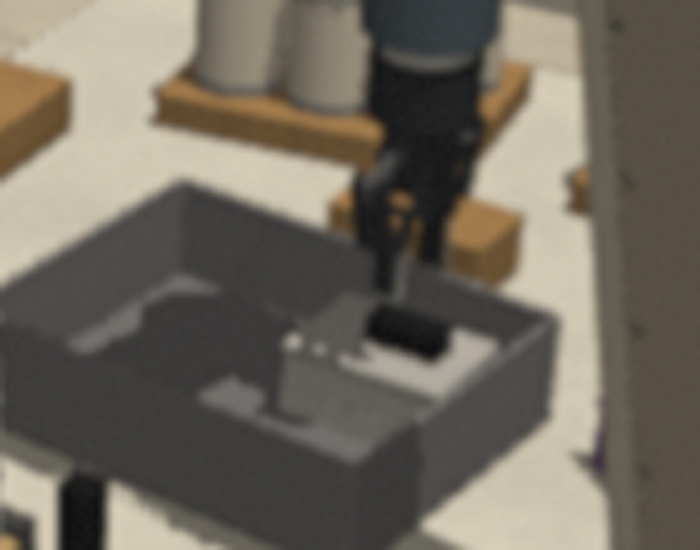

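```bash
python3 -m jog '[[50,[0,12,0],-0.007],[50,[0,24,0],-0.007],[50,[0,34,0],-0.007],[50,[0,42,0],-0.007],[50,[0,42,0],-0.007]]'; python3 -m jog '[[50,[0,0,0],0],[0,[0,0,0],0],[0,[0,0,0],0],[0,[0,0,0],0],[0,[0,0,0],0]]' 80; python3 go.py 413.2 -262.9 52 264.7
```

```text
t: 35.8
tcp_pos: [412.9, -262.8, 53.0]
eef_rot: [0.476, -0.476, 0.523, -0.522]
wrist_force: [-0.5, -0.0, 1.4]
gripper_width: 0.586
t: 36.22
tcp_pos: [413.7, -263.3, 54.4]
eef_rot: [-0.477, 0.476, -0.522, 0.523]
wrist_force: [-0.6, 2.9, 5.8]
gripper_width: 0.256
t 36.22 tcp [ 413.7 -263.3   54.4] ang -95.24 tilt [ 0.001 -1.     0.002] w 21.8 F [-0.6  2.9  5.8] q [-0.25  0.26 -0.34  0.   -0.98  1.73]
shift [-0.3  2.4 -0.5] n 0.1 turn 0.001 n 0.0
```

```bash
python3 -m jog '[[0,[0,-12,0],0],[0,[0,-30,0],0],[0,[0,-60,0],0],[0,[0,-95,0],0],[0,[0,-130,0],0]]' 90;  python3 -m jog '[[0,[0,-30,0],0],[0,[0,-60,0],0.12],[0,[0,-85,0],0.24],[0,[0,-105,0],0.36],[0,[0,-110,0],0.48]]'; for i in 1 2 3 4; do python3 -m jog '[[0,[0,0,0],0.12],[0,[0,0,0],0.24],[0,[0,0,0],0.36],[0,[0,0,0],0.48],[0,[0,0,0],0.62]]' | grep -E 'gripper|tcp'; done; python3 go.py 617.5 80.4 290 88.3; python3 - <<'E'
from h import *
for n,(x0,x1,y0,y1) in dict(side=(270,430,80,250)).items():
    p=viewer.capture(n); cv2.imwrite(f'pics/{n}26.png',cv2.resize(p['img'][y0:y1,x0:x1],None,fx=3,fy=3,interpolation=cv2.INTER_CUBIC))
E
```

```text
t: 36.63
tcp_pos: [411.5, -262.4, 183.5]
eef_rot: [0.476, -0.477, 0.524, -0.521]
wrist_force: [1.7, -1.0, -4.0]
gripper_width: 0.256
t: 37.05
tcp_pos: [413.5, -263.5, 296.4]
eef_rot: [-0.338, 0.336, -0.62, 0.623]
wrist_force: [-0.5, -0.1, -3.7]
gripper_width: 0.257
tcp_pos: [412.3, -262.5, 292.1]
gripper_width: 0.257
tcp_pos: [412.3, -262.5, 292.1]
gripper_width: 0.256
tcp_pos: [412.3, -262.5, 292.2]
gripper_width: 0.255
tcp_pos: [412.3, -262.6, 292.2]
gripper_width: 0.252
t 38.72 tcp [ 412.3 -262.6  292.2] ang 98.23 tilt [ 0.002 -1.     0.002] w 21.5 F [-0.2 -0.6 -4.1] q [-0.25  0.12  0.13 -0.   -1.57 -1.18]
shift [ 310.     2.3 -252.2] n 9.6 turn 0.173 n 1.4
```

View pics/side26.png

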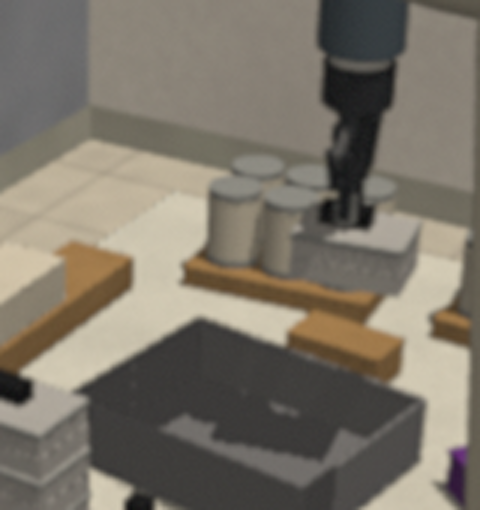

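```bash
python3 -m jog '[[0,[31,0,-25],0.09],[0,[62,0,-50],0.173],[0,[93,0,-76],0.173],[0,[124,0,-101],0.173],[0,[155,0,-126],0.173]]'; python3 go.py 617.5 80.4 290 88.3; python3 -m jog '[[0,[30,0,-30],0],[0,[50,0,-60],0],[0,[70,0,-80],0],[0,[80,0,-100],0],[0,[80,0,-100],0]]'; python3 go.py 617.5 80.4 290 88.3
```

```text
t: 39.18
tcp_pos: [514.4, -89.0, 292.6]
eef_rot: [0.506, -0.505, -0.495, 0.495]
wrist_force: [1.0, -0.7, -3.6]
gripper_width: 0.254
t 39.18 tcp [514.4 -89.  292.6] ang 88.83 tilt [ 0.001 -1.     0.001] w 21.7 F [ 1.  -0.7 -3.6] q [ 0.13  0.19  0.21 -0.   -1.59 -1.72]
shift [171.5   2.6 -99.6] n 4.8 turn 0.009 n 0.1
t: 39.6
tcp_pos: [618.3, -10.4, 289.3]
eef_rot: [0.506, -0.503, -0.494, 0.497]
wrist_force: [-0.3, 0.4, -4.9]
gripper_width: 0.255
t 39.6 tcp [618.3 -10.4 289.3] ang 88.98 tilt [ 0.    -1.     0.005] w 21.8 F [-0.3  0.4 -4.9] q [ 0.23  0.4   0.48 -0.   -1.66 -1.82]
shift [90.7 -0.6  2.4] n 2.2 turn 0.012 n 0.1
```

```bash
python3 -m jog '[[0,[30,0,1],0.01],[0,[60,0,1],0.01],[0,[80,0,1],0.01],[0,[90,0,1],0.01],[0,[90,0,1],0.01]]';python3 -m jog '[[0,[0,0,0],0],[0,[0,0,0],0],[0,[0,0,0],0],[0,[0,0,0],0],[0,[0,0,0],0]]'; python3 go.py 617.5 80.4 272 88.3; python3 - <<'E'
from h import *
for n,(x0,x1,y0,y1) in dict(side=(210,350,120,270)).items():
    p=viewer.capture(n); cv2.imwrite(f'pics/{n}27.png',cv2.resize(p['img'][y0:y1,x0:x1],None,fx=4,fy=4,interpolation=cv2.INTER_CUBIC))
E
```

```text
t: 40.02
tcp_pos: [616.8, 78.8, 292.0]
eef_rot: [0.508, -0.507, -0.492, 0.493]
wrist_force: [-0.1, -0.8, -3.7]
gripper_width: 0.252
t: 40.43
tcp_pos: [617.2, 76.0, 293.3]
eef_rot: [-0.508, 0.508, 0.491, -0.491]
wrist_force: [-0.3, -1.0, -3.5]
gripper_width: 0.253
t 40.43 tcp [617.2  76.  293.3] ang 88.05 tilt [-0. -1. -0.] w 21.6 F [-0.3 -1.  -3.5] q [ 0.37  0.4   0.5   0.   -1.67 -1.98]
shift [ 4.5 21.3 -0.2] n 0.5 turn -0.004 n 0.0
```

View pics/side27.png

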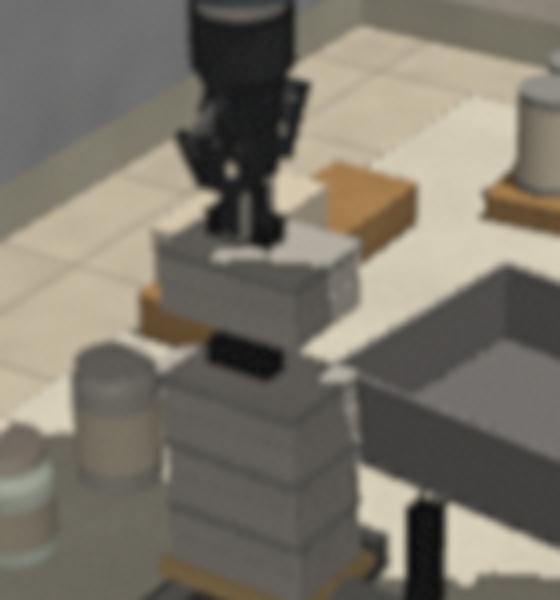

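```bash
python3 -m jog '[[0,[3,5,0],-0.004],[0,[4,12,0],-0.004],[0,[4,18,0],-0.004],[0,[4,21,0],-0.004],[0,[4,21,0],-0.004]]'; python3 go.py 617.5 80.4 258 88.3; python3 -m jog '[[0,[0,4,0],0],[0,[0,8,0],0],[0,[0,11,0],0],[0,[0,11,0],0],[0,[0,11,0],0]]'; python3 go.py 617.5 80.4 241 88.3
```

```text
t: 40.9
tcp_pos: [616.7, 80.7, 270.6]
eef_rot: [0.508, -0.507, -0.492, 0.494]
wrist_force: [-0.3, 0.4, -4.3]
gripper_width: 0.257
t 40.9 tcp [616.7  80.7 270.6] ang 88.34 tilt [-0.001 -1.     0.003] w 21.9 F [-0.3  0.4 -4.3] q [ 0.38  0.4   0.44 -0.   -1.61 -1.98]
shift [-0.3 12.6 -0.8] n 0.3 turn 0.001 n 0.0
t: 41.32
tcp_pos: [617.2, 80.6, 261.0]
eef_rot: [0.507, -0.507, -0.492, 0.493]
wrist_force: [0.6, -0.3, -3.5]
gripper_width: 0.254
t 41.32 tcp [617.2  80.6 261. ] ang 88.33 tilt [-0. -1.  0.] w 21.7 F [ 0.6 -0.3 -3.5] q [ 0.38  0.4   0.42  0.   -1.59 -1.98]
shift [-0.2 20.  -0.3] n 0.5 turn 0.0 n 0.0
```

```bash
python3 -m jog '[[0,[0,4,0],0],[0,[0,8,0],0],[0,[0,12,0],0],[0,[0,16,0],0],[0,[0,17,0],0]]'; python3 go.py 617.5 80.4 241 88.3;  python3 -m jog '[[0,[0,1.5,0],0],[0,[0,3,0],0],[0,[0,4,0],0],[0,[0,4,0],0],[0,[0,4,0],0]]'; python3 go.py 617.5 80.4 241 88.3
```

```text
t: 41.73
tcp_pos: [616.9, 80.7, 243.0]
eef_rot: [0.508, -0.507, -0.492, 0.493]
wrist_force: [-0.4, 0.3, -4.4]
gripper_width: 0.259
t 41.73 tcp [616.9  80.7 243. ] ang 88.33 tilt [-0.    -1.     0.002] w 22.1 F [-0.4  0.3 -4.4] q [ 0.38  0.4   0.37 -0.   -1.54 -1.98]
shift [-0.3  2.  -0.6] n 0.1 turn 0.001 n 0.0
t: 42.15
tcp_pos: [617.4, 80.6, 240.6]
eef_rot: [-0.507, 0.507, 0.493, -0.492]
wrist_force: [-0.1, -1.0, -2.8]
gripper_width: 0.256
t 42.15 tcp [617.4  80.6 240.6] ang 88.32 tilt [ 0.    -1.    -0.001] w 21.9 F [-0.1 -1.  -2.8] q [ 0.38  0.4   0.36  0.   -1.54 -1.98]
shift [-0.2 -0.4 -0.1] n 0.0 turn 0.0 n 0.0
```

```bash
python3 -m jog '[[0,[0,0.7,0],0],[0,[0,1.5,0],0],[0,[0,1.5,0],0],[0,[0,1.5,0],0]]'; python3 go.py 617.5 80.4 241 88.3; python3 -m jog '[[50,[0,0,0],0],[50,[0,0,0],0],[50,[0,0,0],0],[50,[0,-20,0],0],[50,[0,-50,0],0]]'; python3 -m jog '[[50,[0,-10,25],0],[50,[0,-10,55],0],[50,[0,-10,90],0],[50,[0,-10,125],0],[50,[0,-10,160],0]]'; python3 - <<'E'
from h import *
ps=viewer.capture('side');pt=viewer.capture('top')
S=(605.9,80.7,-.029)
bx=[(corners(*S,(-60,60,-42,42),30+54*i,84+54*i),c) for i,c in enumerate([(255,0,0),(0,255,0),(0,0,255),(0,255,255)])]+[(corners(*S,(-16,40,-12,12),246,268),(255,0,255))]
overlay(ps,np.array((220,150)),(110,150),4,bx,'pics/s28.png');overlay(ps,np.array((220,150)),(110,150),4,[],'pics/s28n.png');overlay(pt,np.array((250,150)),(120,120),5,bx,'pics/t28.png')
E
python3 go.py 461 85.4 160 88.3
```

```text
t: 42.48
tcp_pos: [617.5, 80.6, 240.5]
eef_rot: [-0.507, 0.508, 0.493, -0.492]
wrist_force: [-3.3, 0.4, 5.6]
gripper_width: 0.256
t 42.48 tcp [617.5  80.6 240.5] ang 88.34 tilt [ 0.    -1.    -0.002] w 21.9 F [-3.3  0.4  5.6] q [ 0.38  0.4   0.36  0.   -1.53 -1.98]
shift [-0.2 -0.5  0. ] n 0.0 turn 0.001 n 0.0
t: 42.9
tcp_pos: [615.9, 80.6, 285.8]
eef_rot: [0.509, -0.506, -0.49, 0.495]
wrist_force: [2.5, 0.5, 0.4]
gripper_width: 0.584
t: 43.32
tcp_pos: [455.9, 85.1, 298.3]
eef_rot: [-0.507, 0.507, 0.492, -0.493]
wrist_force: [-0.2, 1.4, 0.9]
gripper_width: 0.587
t 43.42 tcp [453.8  84.8 300.1] ang 88.42 tilt [ 0.002 -1.    -0.002] w 49.8 F [ 0.7 -0.4  0.5] q [ 0.53  0.06  0.08 -0.   -1.58 -2.12]
shift [  0.5 140.1  -6.9] n 3.4 turn 0.002 n 0.0
```

View pics/s28n.png

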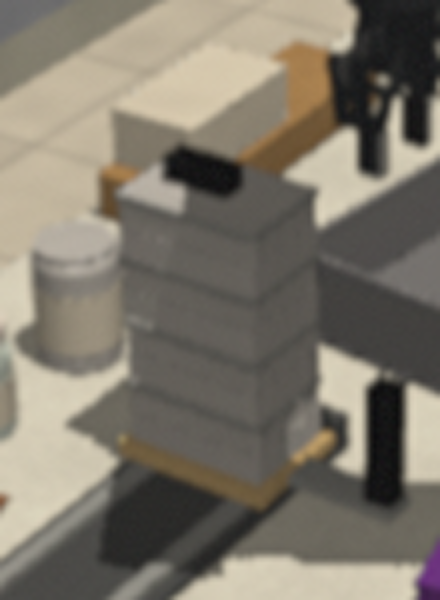

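View pics/s28.png

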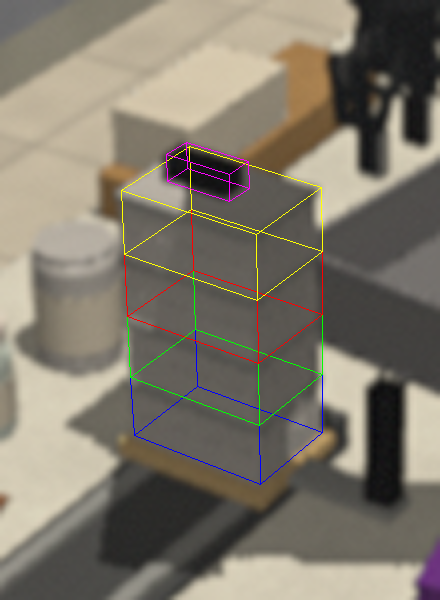

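View pics/t28.png

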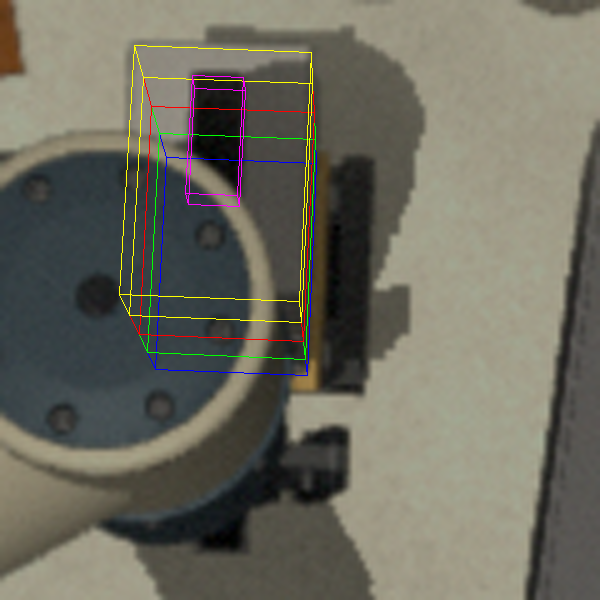

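```bash
python3 - <<'E'
from h import *
ps=viewer.capture('side');pt=viewer.capture('top')
cv2.imwrite('pics/s29.png',ps['img']);cv2.imwrite('pics/t29.png',pt['img'])
E
python3 go.py 461 85.4 160 88.3
```

```text
t 43.52 tcp [457.   85.4 299.4] ang 88.38 tilt [ 0.001 -1.    -0.002] w 50.1 F [0.  0.4 0.1] q [ 0.52  0.07  0.08  0.   -1.58 -2.12]
shift [ -0.  139.4  -3.8] n 3.3 turn 0.001 n 0.0
```

View pics/s29.png

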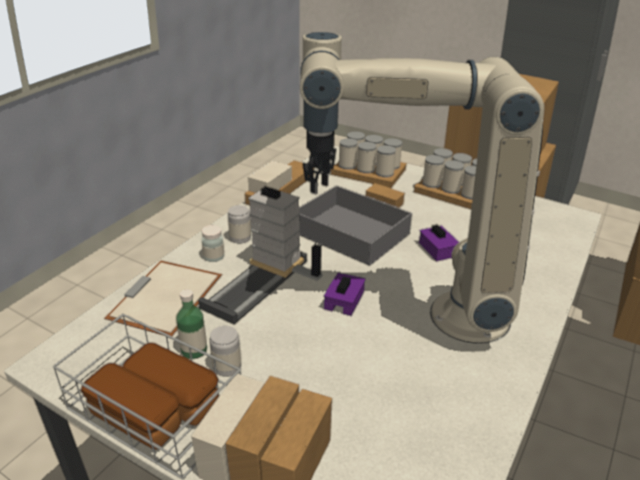

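View pics/t29.png

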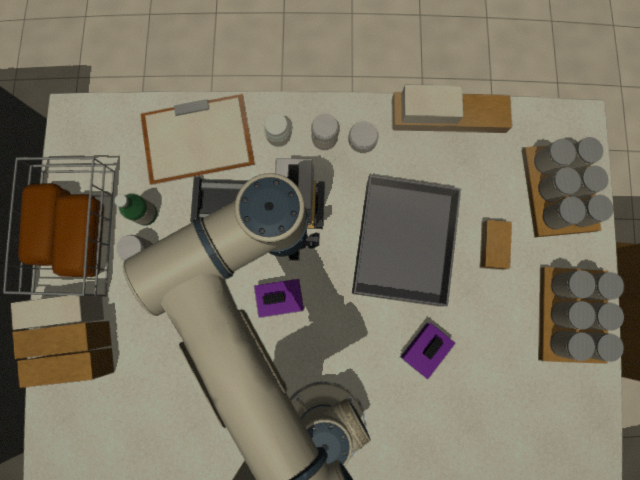

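```bash
python3 -m jog '[[60,[0,35,-3],0],[60,[0,70,-4],0],[60,[0,105,-4],0],[60,[0,130,-4],0],[60,[0,130,-4],0]]'; python3 go.py 461 85.4 97 88.3
```

```text
t: 43.93
tcp_pos: [458.7, 84.2, 162.8]
eef_rot: [0.509, -0.506, -0.489, 0.496]
wrist_force: [-0.7, 0.4, -1.1]
gripper_width: 0.7
t 43.93 tcp [458.7  84.2 162.8] ang 88.25 tilt [-0.004 -1.     0.011] w 59.7 F [-0.7  0.4 -1.1] q [ 0.52  0.12 -0.2  -0.   -1.26 -2.12]
shift [ 1.5 65.8 -2.9] n 1.6 turn -0.001 n 0.0
```

```bash
python3 -m jog '[[60,[0,20,0],0],[60,[0,40,0],0],[60,[0,60,0],0],[60,[0,68,0],0],[60,[0,68,0],0]]'; python3 go.py 461 85.4 97 88.3; python3 -m jog '[[30,[0,0,0],0],[0,[0,0,0],0],[0,[0,0,0],0],[0,[0,0,0],0],[0,[0,0,0],0]]' 80;python3 go.py 461 85.4 97 88.3
```

```text
t: 44.35
tcp_pos: [461.5, 85.0, 100.0]
eef_rot: [0.508, -0.507, -0.492, 0.493]
wrist_force: [-0.3, -0.2, 0.3]
gripper_width: 0.701
t 44.35 tcp [461.5  85.  100. ] ang 88.3 tilt [-0.001 -1.     0.002] w 59.9 F [-0.3 -0.2  0.3] q [ 0.52  0.17 -0.31  0.   -1.09 -2.12]
shift [0.4 3.  0.5] n 0.1 turn 0.0 n 0.0
t: 44.77
tcp_pos: [462.6, 85.9, 102.5]
eef_rot: [-0.507, 0.508, 0.494, -0.492]
wrist_force: [-1.5, 1.8, 5.3]
gripper_width: 0.258
t 44.77 tcp [462.6  85.9 102.5] ang 88.35 tilt [ 0.001 -1.    -0.003] w 22.1 F [-1.5  1.8  5.3] q [ 0.52  0.17 -0.31  0.   -1.09 -2.12]
shift [-0.5  5.5  1.6] n 0.1 turn 0.001 n 0.0
```

```bash
python3 -m jog '[[0,[1,0,0],0],[0,[3,0,0],0],[0,[6,0,0],0],[0,[10,0,0],0],[0,[15,0,0],0]]' 80; python3 -m jog '[[0,[6,0,0],0],[0,[12,0,0],0],[0,[18,0,0],0],[0,[24,0,0],0],[0,[30,0,0],0]]'; python3 -m jog '[[0,[6,0,0],0],[0,[12,0,0],0],[0,[18,0,0],0],[0,[24,0,0],0],[0,[30,0,0],0]]'; python3 - <<'E'
from h import *
ps=viewer.capture('side');overlay(ps,np.array((200,150)),(140,150),4,[],'pics/s30.png')
E
python3 go.py 467 305 102 88.3
```

```text
t: 45.18
tcp_pos: [463.0, 99.3, 102.6]
eef_rot: [-0.506, 0.508, 0.493, -0.492]
wrist_force: [0.3, -3.5, 5.3]
gripper_width: 0.259
t: 45.6
tcp_pos: [463.9, 129.6, 102.6]
eef_rot: [-0.506, 0.508, 0.493, -0.492]
wrist_force: [0.1, -4.7, 5.9]
gripper_width: 0.257
t: 46.02
tcp_pos: [464.7, 159.7, 102.6]
eef_rot: [-0.506, 0.508, 0.493, -0.492]
wrist_force: [1.4, -4.3, 6.5]
gripper_width: 0.255
t 46.07 tcp [464.8 161.  102.6] ang 88.36 tilt [ 0.    -1.    -0.003] w 21.9 F [-0.7 -0.3  5. ] q [ 0.65  0.21 -0.26  0.   -1.1  -2.25]
shift [144.    0.6   1.9] n 3.5 turn 0.001 n 0.0
```

View pics/s30.png

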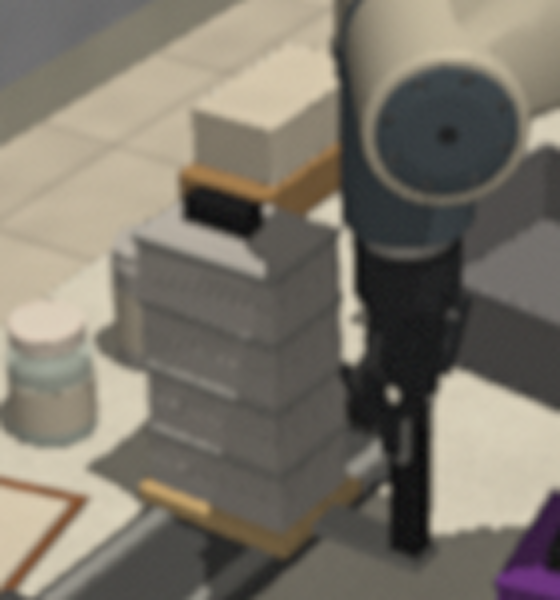

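```bash
for i in 1; do python3 -m jog '[[0,[4,0,0],0],[0,[10,0,0],0],[0,[16,0,0],0],[0,[22,0,0],0],[0,[28,0,0],0]]'; python3 -m jog '[[0,[6,0,0],0],[0,[12,0,0],0],[0,[18,0,0],0],[0,[24,0,0],0],[0,[30,0,0],0]]'; python3 -m jog '[[0,[6,0,0],0],[0,[12,0,0],0],[0,[18,0,0],0],[0,[24,0,0],0],[0,[30,0,0],0]]'; python3 -m jog '[[0,[6,0,0],0],[0,[12,0,0],0],[0,[18,0,0],0],[0,[23,0,0],0],[0,[27,0,0],0]]'; done; python3 go.py 467 305 102 88.3
```

```text
t: 46.48
tcp_pos: [465.5, 187.6, 102.6]
eef_rot: [-0.506, 0.508, 0.493, -0.492]
wrist_force: [0.1, -5.0, 5.4]
gripper_width: 0.262
t: 46.9
tcp_pos: [466.4, 217.6, 102.6]
eef_rot: [-0.506, 0.508, 0.493, -0.492]
wrist_force: [1.1, -4.2, 5.6]
gripper_width: 0.26
t: 47.32
tcp_pos: [467.3, 247.6, 102.5]
eef_rot: [-0.506, 0.508, 0.493, -0.492]
wrist_force: [0.2, -4.7, 5.3]
gripper_width: 0.258
t: 47.73
tcp_pos: [468.1, 274.8, 102.6]
eef_rot: [-0.506, 0.508, 0.493, -0.492]
wrist_force: [0.2, -5.1, 5.6]
gripper_width: 0.259
t 47.73 tcp [468.1 274.8 102.6] ang 88.35 tilt [-0.001 -1.    -0.003] w 22.1 F [ 0.2 -5.1  5.6] q [ 0.82  0.3  -0.13  0.   -1.13 -2.42]
shift [30.1  0.6  2. ] n 0.7 turn 0.001 n 0.0
```

```bash
python3 -m jog '[[0,[4,0,0],0],[0,[8,0,0],0],[0,[12,0,0],0],[0,[16,0,0],0],[0,[19,0,0],0]]'; python3 -m jog '[[0,[2,0,0],0],[0,[4,0,0],0],[0,[6,0,0],0],[0,[8,0,0],0],[0,[9,0,0],0]]'; python3 -m jog '[[0,[1,0,0],0],[0,[2,0,0],0],[0,[3,0,0],0],[0,[4,0,0],0],[0,[4,0,0],0]]';  python3 go.py 467 305 102 88.3
```

```text
t: 48.15
tcp_pos: [468.7, 293.7, 102.6]
eef_rot: [-0.506, 0.508, 0.493, -0.492]
wrist_force: [-0.5, -4.1, 4.7]
gripper_width: 0.255
t: 48.57
tcp_pos: [468.9, 302.7, 102.6]
eef_rot: [-0.506, 0.508, 0.493, -0.492]
wrist_force: [1.5, -4.9, 5.4]
gripper_width: 0.26
t: 48.98
tcp_pos: [469.0, 305.6, 102.6]
eef_rot: [-0.506, 0.508, 0.493, -0.493]
wrist_force: [0.3, -6.6, 7.0]
gripper_width: 0.257
t 48.98 tcp [469.  305.6 102.6] ang 88.34 tilt [-0.002 -1.    -0.002] w 21.9 F [ 0.3 -6.6  7. ] q [ 0.86  0.34 -0.09  0.   -1.15 -2.46]
shift [-0.7  0.6  1.9] n 0.1 turn 0.001 n 0.0
```

```bash
python3 -m jog '[[0,[1,0,0],0],[0,[2,0,0],0],[0,[3,0,0],0],[0,[3,0,0],0]]';  python3 go.py 467 305 102 88.3
```

```text
t: 49.32
tcp_pos: [469.0, 305.7, 102.6]
eef_rot: [-0.505, 0.51, 0.491, -0.494]
wrist_force: [0.8, -15.3, 8.7]
gripper_width: 0.259
t 49.32 tcp [469.  305.7 102.6] ang 88.32 tilt [-0.007 -1.    -0.002] w 22.1 F [  0.8 -15.3   8.7] q [ 0.86  0.34 -0.08  0.01 -1.15 -2.46]
shift [-0.7  0.6  1.9] n 0.1 turn 0.0 n 0.0
```

```bash
python3 -m jog '[[0,[-1.5,0,0],0],[0,[-3,0,0],0],[0,[-3,0,0],0]]'; python3 -m jog '[[60,[0,0,0],0],[60,[0,0,0],0],[60,[0,0,0],0],[60,[0,-20,0],0],[60,[0,-45,0],0]]'; python3 -m jog '[[60,[0,-35,0],0],[60,[0,-75,0],0],[60,[0,-115,0],0],[60,[0,-150,0],0],[60,[0,-150,0],0]]';  python3 -m jog '[[60,[-20,0,20],0],[60,[-55,0,45],0],[60,[-90,0,70],0],[60,[-125,0,80],0],[60,[-160,0,80],0]]'; python3 -m jog '[[60,[-35,0,0],0],[60,[-75,0,0],0],[60,[-115,0,0],0],[60,[-155,0,0],0],[60,[-160,0,0],0]]'; python3 - <<'E'
from h import *
ps=viewer.capture('side');pt=viewer.capture('top')
d=220.; S=(605.9+d*.029,80.7+d,-.029)
bx=[(corners(*S,(-60,60,-42,42),30+54*i,84+54*i),c) for i,c in enumerate([(255,0,0),(0,255,0),(0,0,255),(0,255,255)])]+[(corners(*S,(-16,40,-12,12),246,268),(255,0,255))]
overlay(ps,np.array((140,150)),(170,190),3,bx,'pics/s31.png');overlay(ps,np.array((140,150)),(170,190),3,[],'pics/s31n.png');overlay(pt,np.array((180,140)),(160,130),4,[],'pics/t31.png')
E
```

```text
t: 49.57
tcp_pos: [469.0, 305.6, 102.6]
eef_rot: [-0.506, 0.508, 0.493, -0.492]
wrist_force: [0.4, -6.3, 5.2]
gripper_width: 0.263
t: 49.98
tcp_pos: [466.6, 306.5, 144.3]
eef_rot: [0.507, -0.507, -0.491, 0.494]
wrist_force: [1.2, 0.6, 0.5]
gripper_width: 0.7
t: 50.4
tcp_pos: [470.4, 308.4, 304.4]
eef_rot: [-0.506, 0.508, 0.498, -0.488]
wrist_force: [-1.0, 0.3, 0.6]
gripper_width: 0.705
t: 50.82
tcp_pos: [381.1, 148.4, 296.4]
eef_rot: [0.507, -0.506, -0.494, 0.493]
wrist_force: [1.7, -0.4, -0.1]
gripper_width: 0.703
t: 51.23
tcp_pos: [377.8, -14.7, 296.5]
eef_rot: [-0.508, 0.509, 0.492, -0.491]
wrist_force: [-0.3, -0.3, -0.2]
gripper_width: 0.702
```

View pics/s31n.png

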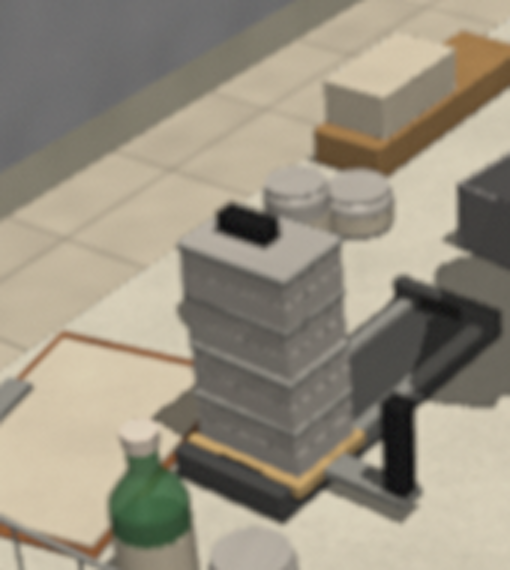

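View pics/s31.png

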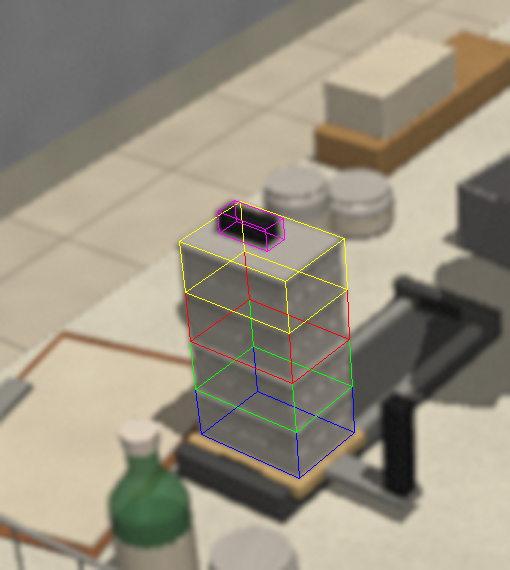

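View pics/t31.png

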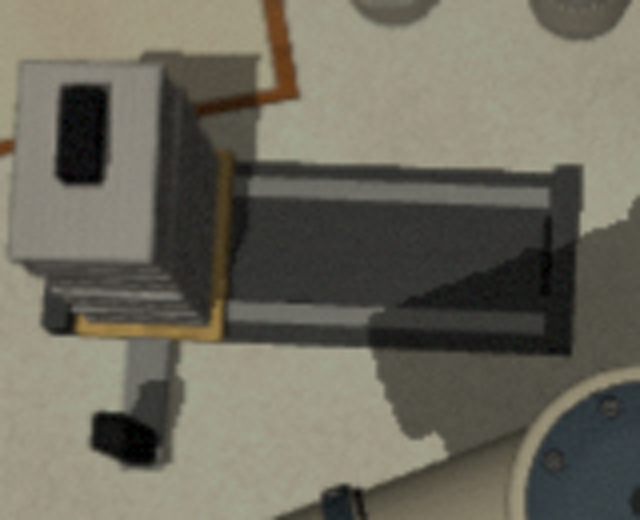

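```bash
python3 - <<'E'
from h import *
ps=viewer.capture('side')
overlay(ps,np.array((190,210)),(75,105),7,[],'pics/s32.png')
E
```

```text
(no output)
```

View pics/s32.png

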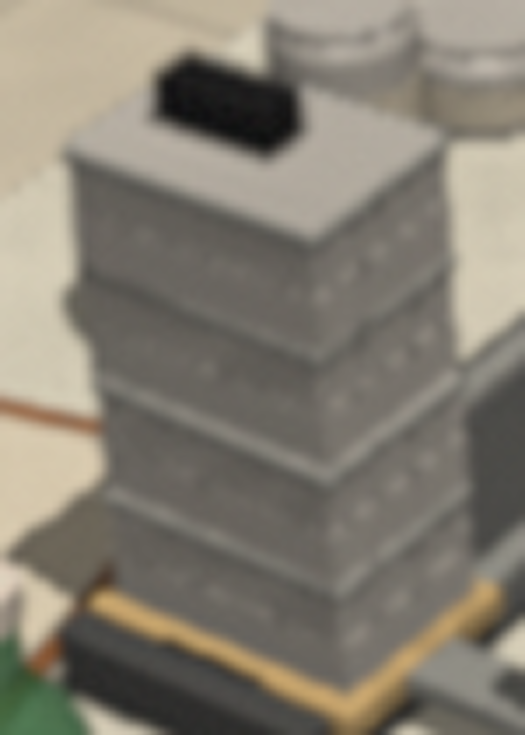

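```bash
python3 - <<'E'
from h import *
pt=viewer.capture('top'); ribs(pt,dict(S=proj(pt,[[624.5,300.5,268]])[0]),246)
print(job.job_done())
E
```

```text
S [ 6.27160e+02  2.97897e+02 -1.60000e-02  7.84500e+00] 8.0 129.0
the job is handed in; nothing more can be done
None
```

The job is handed in. All four grey tins are stacked on the sled, notch ends away from the robot, and the sled is against the pick-up stop.

**What I did:**
- I pulled the sled to the loading stop and stacked all four tins from the crate. Two of them needed a half turn first.
- I then slid the loaded sled 220 mm until it met the far stop, released the handle and moved the arm clear. I left the two purple look-alikes alone.

**Last checks:**
- **Seating:** each tin made contact at the height expected for a 54 mm pitch. The final side view matches the model of four nested tins.
- **Sled:** the wrist force rose when the handle reached the end of its travel, so the sled is against the pick-up stop.
- **Bystanders:** nothing around the slide looked disturbed in the pictures. I did not measure their positions at the end.

**Disagreements:**
- The overhead picture puts the top rib about 3 mm off its expected place in both x and y. That is inside the 10 mm allowance and may be calibration error at that height.
- The fingertips touched about 30 mm farther back than stated, so my first grasp closed on nothing. I found the true offset by touching a rib and corrected the heights from it.
- In the side view the handle's post looked about 20 mm shorter than stated. Gripping it was not affected.

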